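# Sort the soil-test ware and start the incubation timer

## Task

Sort all the mixed ware lying on the bench mat: the soil jars into the steel tray, the indicator paddles into the cardboard carton and the steel scoops into the blue basket (there may be none of a kind). Only when everything is sorted, turn the timer's knob until its white pointer points at the red marker on the dial, and then press the green button to start the incubation. Leave the culture dish and everything else on the bench where they are.

Things in the scene. Friction and masses are not known exactly. Their poses are not given: they have to be found in the camera images.
- jar0: sample jar: clear square plastic jar of brown soil, 46 x 46 mm, straight-sided to 46 mm high, then a white round screw cap 42 mm wide to 60 mm high. Origin: centre of its underside; z up through the cap, x and y square to its sides. Belongs in the steel tray. May be absent.
- jar1: sample jar: clear square plastic jar of brown soil, 46 x 46 mm, straight-sided to 46 mm high, then a white round screw cap 42 mm wide to 60 mm high. Origin: centre of its underside; z up through the cap, x and y square to its sides. Belongs in the steel tray. May be absent.
- jar2: sample jar: clear square plastic jar of brown soil, 46 x 46 mm, straight-sided to 46 mm high, then a white round screw cap 42 mm wide to 60 mm high. Origin: centre of its underside; z up through the cap, x and y square to its sides. Belongs in the steel tray. May be absent.
- paddle0: indicator paddle lying flat: white plastic plate 40 (x) x 30 (y) x 6 (z) mm with a coloured square (orange, grey or purple) on top, and a narrow handle 14 mm wide and 6 thick running from x = -20 to x = -42 mm. Origin: underside of the plate's centre; z is up when the coloured side is up. Belongs in the cardboard carton. May be absent.
- paddle1: indicator paddle lying flat: white plastic plate 40 (x) x 30 (y) x 6 (z) mm with a coloured square (orange, grey or purple) on top, and a narrow handle 14 mm wide and 6 thick running from x = -20 to x = -42 mm. Origin: underside of the plate's centre; z is up when the coloured side is up. Belongs in the cardboard carton. May be absent.
- paddle2: indicator paddle lying flat: white plastic plate 40 (x) x 30 (y) x 6 (z) mm with a coloured square (orange, grey or purple) on top, and a narrow handle 14 mm wide and 6 thick running from x = -20 to x = -42 mm. Origin: underside of the plate's centre; z is up when the coloured side is up. Belongs in the cardboard carton. May be absent.
- scoop0: steel soil scoop lying flat, 111 mm long: straight black handle 12 mm wide, 9 mm high, from x = -55 to x = +22 mm, then a square open bowl 26 mm wide, 16 mm high, to x = +56 mm. Origin: underside of the handle, near the balance point; z up. Belongs in the blue basket. May be absent.
- scoop1: steel soil scoop lying flat, 111 mm long: straight black handle 12 mm wide, 9 mm high, from x = -55 to x = +22 mm, then a square open bowl 26 mm wide, 16 mm high, to x = +56 mm. Origin: underside of the handle, near the balance point; z up. Belongs in the blue basket. May be absent.
- tray: stainless steel open tray, 40 mm high, footprint 125 (x) x 180 (y) mm, walls and floor 4 mm thick, fixed to the bench. Origin: centre of its underside, z up.
- basket: blue plastic open basket with dark slots in its walls, 55 mm high, footprint 125 (x) x 180 (y) mm, walls and floor 4 mm thick, fixed to the bench. Origin: centre of its underside, z up.
- carton: open brown cardboard carton with a dark band, 50 mm high, footprint 125 (x) x 180 (y) mm, walls and floor 4 mm thick, fixed to the bench. Origin: centre of its underside, z up. Two thin slanting flaps hang outside its y ends (look only).
- timer: incubation timer, fixed: white box 120 (x) x 180 (y) x 45 mm high with a round white dial face on top, its axis at y = -32 mm, and a green start button at y = +53 mm. Origin: centre of its underside.
- dial (a joint): angle of the timer's black knob, rad: grows as it turns clockwise seen from above, 0 to 4.2; starts near 0, stays where it is left. At 0 the pointer is towards the timer's -x.
- dial_grip (a point): on the knob's axis, at the height to grip (75 mm above the bench): the knob is a round skirt 60 mm wide, from 47 to 55 mm above the bench, with an upright grip bar 54 mm long (along the pointer direction), 14 mm thick, from 55 to 85 mm above the bench. The point's x axis points away from the pointer, z up.
- dial_pointer (a point): tip of the white pointer line on the knob, 30 mm from the knob's axis, at one end of the bar
- start (a joint): travel of the green start button, m: 0 up, 0.006 fully down (about 5 N); counts as pressed beyond 0.004; springs back
- start_top (a point): centre of the green button's top, 26 mm wide, on the timer's top face
- mark: red marker clip at the rim of the dial face, 17 mm long radially, 9 mm wide, 4 mm high. Origin: on the dial's axis, at the dial face; the red clip lies 34 to 51 mm from there along -x. It does not move.
- dish: bystander: closed round culture dish, 54 mm wide, 15 mm high, on the mat among the ware; not to be sorted. Origin: centre of its underside.
- amber: bystander: amber glass bottle, 52 mm wide, 80 mm high. Origin: centre of its underside.
- taperoll: bystander: yellow roll lying flat, 64 mm wide, 24 mm high. Origin: centre of its underside.
There are look-alikes about, which are no part of the job. Leave any orange look-alike of the tray alone.

How it is judged:
By the outcome, as a careful person would: the job done as asked, in the order asked, and still so for the second after the job is handed in, with the robot touching nothing.
Of jar0, jar1, jar2, paddle0, paddle1, paddle2, scoop0, scoop1 only 6 to 8 are there at a start; the rules pass over those that are not, and their reading is None.
At some moment in a run one of jar0, jar1, jar2, paddle0, paddle1, paddle2, scoop0, scoop1 may be knocked a few centimetres aside while the robot is not near it.
Once in a run the grip may slacken for a moment while it holds something.
It also fails if it takes over 210 s, if anything falls off the work surface, if the arm or the gripper's body presses on something with over 40 N, if the wrist force passes 120 N, or if a joint passes its speed limit or range.

## Robot

A 6-joint arm with a two-finger parallel gripper is mounted at the origin on the work surface. World frame = base frame: x ahead of the robot, y to its left, z up, the work surface at z = 0. Lengths are in m, angles in rad, forces in N, time in s.
With the tool pointing down it reaches from about 0.325 to 0.9 m from the base axis. Payload 3.5 kg.
Tool frame: the origin (TCP) lies on the front face of the gripper's body, between the roots of the fingers; the fingertips stand 73 mm ahead of it and the grasp point (between the pads) lies 54 mm ahead of it; z points along the fingers, y is the line along which they close (so a half turn about z gives the same grasp; the last joint's range is limited). The gripper opens to 85 mm and grips with 20 to 120 N. Pads are 22 mm wide; open, the fingers measure 114 mm over their backs; the gripper's body (76 mm by 85 mm) begins 54 mm behind the grasp point. The pads swing forward as they close: fully open they stand 13 mm farther back than shut.
Start: joints at [-1.449, 0.276, -0.026, 1.268, 0, 1.467], TCP at [0.139, -0.609, 0.304] pointing down, gripper open.
Joint ranges: [-3.12, 3.12], [-0.85, 1.88], [-1.08, 1.24], [-1.95, 2.15], [-1.57, 1.53], [-3.14, 3.14]. Speed limits (rad/s): [2.57, 2.57, 3.14, 3.14, 3.14, 3.14].

## Interface

Orientations are given as [roll, pitch, yaw] about the fixed x, y, z axes, in that order (R = Rz(yaw) Ry(pitch) Rx(roll)).
In Python, from bench import observe, get_image, get_calibration, finish_job gives the robot as it stands. The module is installed in compiled form; this text tells all that it offers.
- The arm moves only by the tool send_rows, never from a script. Its argument "deltas" is a list of rows, each a list of 7 numbers: the shift along the tool's x, y, z in cm, then the turn, a rotation vector about the tool's x, y, z in degrees, then the opening, from 0 (shut) to 1 (fully open). A call has 1 to 8 rows; each row is the pose to reach, as a shift and turn from the pose commanded when the call began, along the tool's axes at that moment; what a row does not reach only later rows make up. A row lasts 1/8 s, in which the tool goes at most 62.5 mm and 10.7 degrees, less where a joint would pass 70% of its speed; a pose out of reach is approached as far as the arm can. A call with a gripper value outside its range is refused whole. The fingers move at their own pace and stop on an object; "grip_force" is the grip in N (left out, the last holds). Time passes only in rows, so rows that repeat a pose let the fingers close. It gives the time, the measured TCP pose, the force, the opening and the grip force at its end, in the units of the state.
- observe(): the state, without advancing time (a new reading comes with each control period).
- get_image(name): name is "side" or "top" or "wrist"; returns (picture, depth): 384x512x3 uint8, red, green, blue; 384x512 float32, m along the optical axis (not along the pixel's ray), 0 where there is no reading.
- get_calibration(name): a dict with "K" (3x3 intrinsics, pixels), "pose" (4x4, takes a point from camera to world coordinates); the wrist camera has in their place "T_tool_cam" (4x4, takes a point from camera to tool coordinates, whose origin is the TCP and whose axes are the flange's). Camera axes: x right, y down, z forward; pixel columns grow to the right and rows downward; lengths in m; the calibration is good to about 2 mm. A picture is of the moment at which its call begins: read the wrist's pose just before it. get_calibration takes no time and is no camera call.
- finish_job(): hands the job in; it is judged then, once.
The state is a dict: "t": time; "joint_positions": joint angles; "qvel": joint speeds; "effort": joint torques, N m; "eef_pos": TCP position; "tool_rot": TCP orientation; "wrist_force": force on the tool from outside, world axes, zero at the start; "ft_torque": the same for the moment, N m; "grip_width": finger opening in m; "finger_force": force on a finger pad.
Only numpy, scipy, OpenCV 4.12 (cv2) and the standard library are available. Lean on these libraries where they do the work, as an engineer would, in place of code of your own. Each camera call takes 0.05 s, during which the arm holds its last target. There are 200 camera calls.

## Working session

There is one attempt and no reset: what is moved stays moved. The work goes in short steps, Python scripts to look and compute and a tool call to move; the robot and the scene stay as the last step left them, time stands still between calls to the robot, and variables do not carry over. Pictures are saved under pics/ and viewed, at most 14 in all, crops included, and the job is handed in when it is done.

Besides the shell and the picture viewer there is one more tool, called after ">>>" in YAML: its name, and indented under it one key for each argument. send_rows: Moves the arm, as the interface text tells. Its arguments: {"type":"object","properties":{"deltas":{"type":"array"},"grip_force":{"type":"number"}},"required":["deltas"]}

```bash
mkdir -p pics; python3 - <<'E'
from bench import *
import cv2,numpy as np
o=observe();print({k:np.round(v,3).tolist() for k,v in o.items()})
for n in("top","side"):
    c=get_calibration(n);print(n,np.round(c["K"],1).tolist(),np.round(c["pose"],3).tolist())
    p,d=get_image(n);np.savez(f"{n}0.npz",p=p,d=d);cv2.imwrite(f"pics/{n}0.png",cv2.resize(p[:,:,::-1],(800,600),interpolation=cv2.INTER_CUBIC))
print(np.round(get_calibration("wrist")["T_tool_cam"],3).tolist(),get_calibration("wrist")["K"])
E
```

```text
{'t': 0.0, 'joint_positions': [-1.449, 0.277, -0.028, 1.268, -0.0, 1.467], 'qvel': [0.001, -0.001, 0.0, 0.001, 0.001, -0.001], 'effort': [0.001, -44.551, 29.52, 0.017, -0.0, -0.0], 'eef_pos': [0.139, -0.609, 0.303], 'tool_rot': [-3.139, -0.0, 0.225], 'wrist_force': [-0.464, 0.017, -0.336], 'ft_torque': [-0.038, -0.038, -0.03], 'finger_force': 0.0, 'grip_width': 0.086}
top [[449.1, 0.0, 252.5], [0.0, 449.1, 189.0], [0.0, 0.0, 1.0]] [[0.009, -0.985, 0.171, 0.221], [-1.0, -0.012, -0.015, 0.005], [0.016, -0.17, -0.985, 1.367], [0.0, 0.0, 0.0, 1.0]]
side [[486.6, 0.0, 255.6], [0.0, 486.6, 197.4], [0.0, 0.0, 1.0]] [[0.865, -0.348, 0.361, -0.165], [-0.501, -0.59, 0.633, -1.088], [-0.007, -0.729, -0.685, 1.247], [0.0, 0.0, 0.0, 1.0]]
[[0.001, -0.949, -0.316, 0.081], [1.0, 0.0, 0.0, -0.001], [-0.0, -0.316, 0.949, -0.071], [0.0, 0.0, 0.0, 1.0]] [[323.4514096    0.         257.25322133]
 [  0.         323.4514096  190.48568604]
 [  0.           0.           1.        ]]
```

View pics/top0.png

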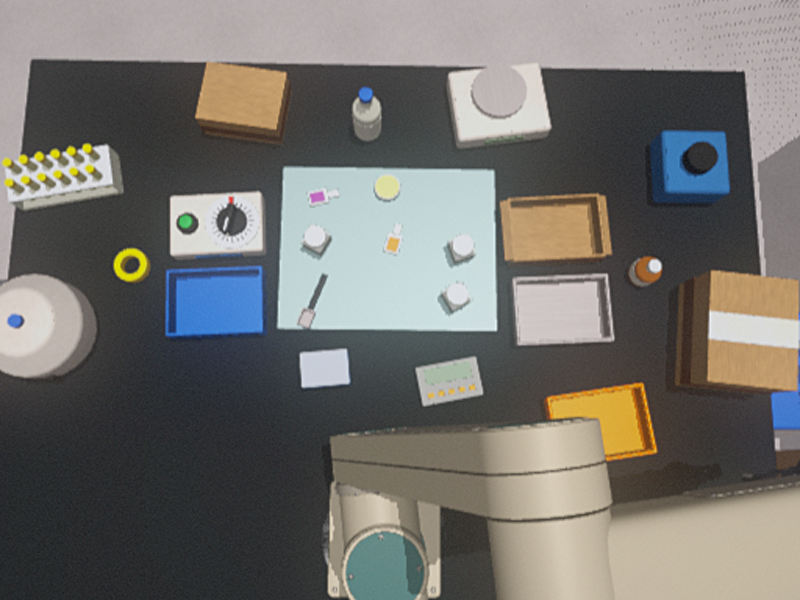

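View pics/side0.png

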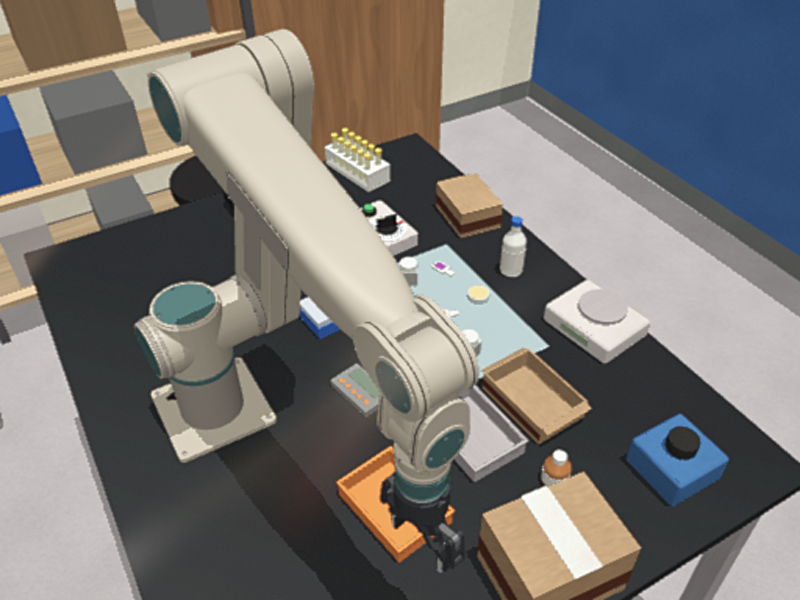

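The top view (800x600 px) shows:
- **Ware on the mat:** jars at (316,240), (461,248) and (456,296); paddles in purple (320,196) and orange (394,240); one scoop at (312,300). That makes 6 pieces.
- **Bystanders:** dish (387,187), tape (131,265), amber bottle (647,270).
- **Tray:** grey steel one at (562,309) is meant. The orange one at (600,420) is the look-alike.
- **Carton:** open one at (555,228). The closed boxes at (243,100) and (740,330) are not it.
- **Basket:** open blue one at (214,300). The blue block at (690,165) and the bin at (790,410) are not it.
- **Timer:** at (217,223), marker at (231,200).

The side view is mostly blocked by the arm.

```bash
cat > h.py <<'E'
from bench import *
import cv2,numpy as np
from scipy.spatial.transform import Rotation as R
def state(o=None):
    o=o or observe();T=np.eye(4);T[:3,:3]=R.from_euler('xyz',o['tool_rot']).as_matrix();T[:3,3]=o['eef_pos'];return T
def cam(n):
    c=get_calibration(n)
    return c['K'],(c['pose'] if n!='wrist' else state()@c['T_tool_cam'])
def plane(uv,K,P,z):
    uv=np.atleast_2d(uv).astype(float);d=np.c_[(uv-K[[0,1],[2,2]])/K[[0,1],[0,1]],np.ones(len(uv))]@P[:3,:3].T
    return P[:3,3]+d*((z-P[2,3])/d[:,2])[:,None]
def cloud(d,K,P):
    v,u=np.indices(d.shape);q=np.stack([(u-K[0,2])/K[0,0]*d,(v-K[1,2])/K[1,1]*d,d],-1)
    return q@P[:3,:3].T+P[:3,3]
def go(x,y,z,yawdeg,T=None):
    "deltas to TCP target (grasp point z given: TCP is 54mm above), tool down"
    T=state() if T is None else T
    G=np.eye(4);G[:3,:3]=R.from_euler('xyz',[np.pi,0,np.radians(yawdeg)]).as_matrix();G[:3,3]=[x,y,z+.054]
    D=np.linalg.inv(T)@G
    return np.r_[D[:3,3]*100,np.degrees(R.from_matrix(D[:3,:3]).as_rotvec())].round(2)
E
python3 - <<'E'
from h import *
f=np.load('top0.npz');p,d=f['p'],f['d'];K,P=cam('top');W=cloud(d,K,P)
S=.64
hsv=cv2.cvtColor(p,cv2.COLOR_RGB2HSV)
x0,x1,y0,y1=[int(v*S) for v in(284,492,172,326)]
sub=np.zeros(d.shape,np.uint8);sub[y0:y1,x0:x1]=1
bg=np.median(p[y0:y1,x0:x1].reshape(-1,3),0);print('mat',bg,'z',np.median(W[y0:y1,x0:x1,2]))
m=((np.abs(p.astype(int)-bg).max(-1)>25)&(sub>0)).astype(np.uint8)
for c in cv2.findContours(m,0,1)[0]:
    if cv2.contourArea(c)<15: continue
    mm=np.zeros_like(m);cv2.drawContours(mm,[c],-1,1,-1);b=mm>0;h=np.percentile(W[b][:,2],90)
    r=cv2.minAreaRect(plane(c[:,0],K,P,.006)[:,:2].astype(np.float32)*1000)
    print('blob px',np.round(np.argwhere(b).mean(0)[::-1]/S),'h %.3f'%h,'rect',np.round(r[0]),np.round(r[1]),round(r[2]),np.median(p[b],0))
    t=b&(W[...,2]>.052)
    if t.sum()>20: print('   cap',plane(np.argwhere(t).mean(0)[::-1],K,P,.06).round(4))
for n,(a,b_,c_,d_),h in[('tray',(508,618,268,350),.04),('carton',(496,616,188,266),.05),('basket',(160,270,262,340),.055),('timer',(164,270,188,261),.045)]:
    s=np.zeros(d.shape,bool);s[int(c_*S):int(d_*S),int(a*S):int(b_*S)]=1
    t=s&(abs(W[...,2]-h)<.008);q=W[t][:,:2].astype(np.float32)*1000;r=cv2.minAreaRect(q);print(n,t.sum(),np.round(r[0]),np.round(r[1]),round(r[2],1))
for n,mk,z in[('green',(hsv[...,0]>50)&(hsv[...,0]<80)&(hsv[...,1]>150),.048),('red',((hsv[...,0]<6)|(hsv[...,0]>174))&(hsv[...,1]>150),.048)]:
    s=np.zeros(d.shape,bool);s[int(180*S):int(262*S),int(164*S):int(270*S)]=1
    t=mk&s;print(n,t.sum(),plane(np.argwhere(t).mean(0)[::-1],K,P,z).round(4))
A=cv2.resize(p[95:230,95:405,::-1],(800,348),interpolation=cv2.INTER_CUBIC)
B=cv2.resize(p[115:175,100:180,::-1],(320,240),interpolation=cv2.INTER_CUBIC)
C=np.zeros((590,800,3),np.uint8);C[:348]=A;C[349:589,:320]=B;cv2.imwrite('pics/crop0.png',C)
E
```

```text
mat [196. 215. 215.] z 0.00228250238290173
blob px [453. 299.] h 0.064 rect [ 452. -132.] [47. 58.] 31 [184.  187.  187.5]
   cap [[ 0.4488 -0.1321  0.06  ]]
blob px [313. 299.] h 0.018 rect [446. 144.] [ 27. 111.] 70 [111. 125. 127.]
blob px [457. 253.] h 0.063 rect [ 549. -142.] [53. 56.] 15 [146. 159. 158.]
   cap [[ 0.5378 -0.1401  0.06  ]]
blob px [392. 243.] h 0.011 rect [561.  -9.] [31. 37.] 83 [222. 183. 116.]
blob px [316. 245.] h 0.063 rect [562. 144.] [55. 58.] 65 [148. 158. 158.]
   cap [[0.5521 0.137  0.06  ]]
blob px [317. 196.] h 0.012 rect [657. 141.] [22. 41.] 20 [193. 114. 191.]
blob px [386. 189.] h 0.021 rect [676.   4.] [56. 50.] 1 [220. 222. 162.]
tray 510 [ 427. -338.] [132. 187.] 3.2
carton 682 [ 587. -327.] [128. 209.] 4.0
basket 378 [434. 327.] [127. 182.] 3.5
timer 1870 [587. 333.] [121. 179.] 4.3
green 21 [[0.5923 0.3962 0.048 ]]
red 8 [[0.6351 0.3059 0.048 ]]
```

View pics/crop0.png

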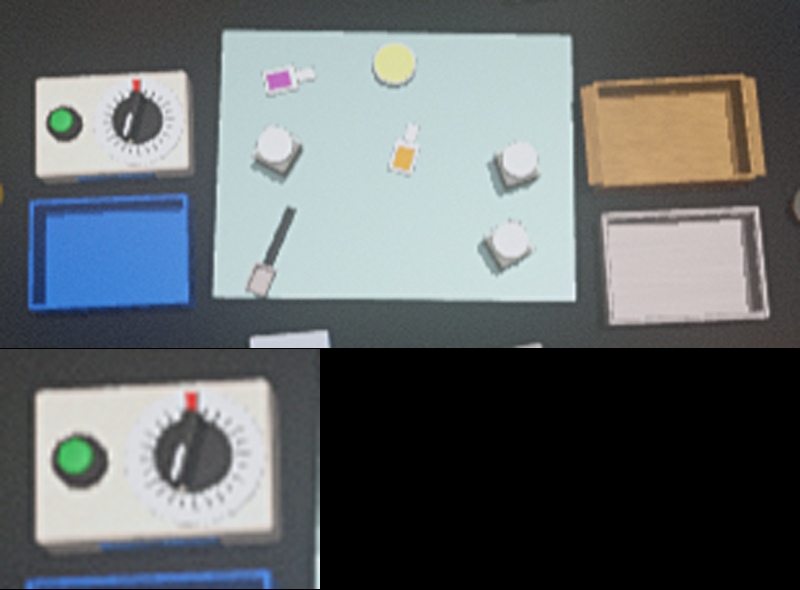

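Crop confirms: steel tray, open carton, open blue basket, timer with red marker towards +x and pointer at the near left. I'll go over the mat for a close wrist view.

```bash
python3 -c "
from h import *
print(go(.3,-.4,.31,60));print(go(.52,.05,.29,90))"
```

```text
[ 20.33 -16.78  -6.08  -0.1   -0.06 -47.12]
[ 51.8  -55.74  -3.99  -0.09  -0.08 -77.12]
```

>>> send_rows:
  deltas:
    - [0,0,-6,0,0,0,1]
    - [20,-17,-6,0,0,-47,1]
    - [20,-17,-6,0,0,-47,1]
    - [20,-17,-6,0,0,-47,1]
    - [20,-17,-6,0,0,-47,1]
    - [20,-17,-6,0,0,-47,1]
    - [52,-56,-6,0,0,-77,1]
    - [52,-56,-6,0,0,-77,1]

```text
t: 1.1
eef_pos: [0.3525, -0.2856, 0.3634]
tool_rot: [-3.141, -0.001, 1.425]
wrist_force: [0.8, 0.6, -0.2]
grip_width: 0.0853
finger_force: 0.0
```

```bash
python3 -c "
from h import *
print(observe()['eef_pos'],go(.52,.05,.29,90))"
```

```text
[ 0.3524801  -0.28563651  0.36343634] [ 3.564e+01  1.169e+01  1.960e+00 -1.000e-02 -3.000e-02 -8.360e+00]
```

>>> send_rows:
  deltas:
    - [36,12,2,0,0,-8.4,1]
    - [36,12,2,0,0,-8.4,1]
    - [36,12,2,0,0,-8.4,1]
    - [36,12,2,0,0,-8.4,1]
    - [36,12,2,0,0,-8.4,1]
    - [36,12,2,0,0,-8.4,1]
    - [36,12,2,0,0,-8.4,1]
    - [36,12,2,0,0,-8.4,1]

```text
t: 2.1
eef_pos: [0.5244, 0.051, 0.3433]
tool_rot: [-3.14, 0.0, 1.568]
wrist_force: [-0.3, -0.5, 0.7]
grip_width: 0.0856
finger_force: 0.0
```

```bash
cat >> h.py <<'E'
def look(name,view=True):
    K,P=cam('wrist');p,d=get_image('wrist');np.savez(name+'.npz',p=p,d=d,P=P,K=K)
    if view: cv2.imwrite(f'pics/{name}.png',cv2.resize(p[:,:,::-1],(800,600),interpolation=cv2.INTER_CUBIC))
    return p,d,K,P,cloud(d,K,P)
def blobs(p,d,K,P,W,lo=40):
    "everything on the mat: returns printed list with world rects at heights"
    m=((np.abs(p.astype(int)-p[(abs(W[...,2]-.002)<.003)&(p.min(-1)>120)].mean(0)).max(-1)>lo)|(W[...,2]>.009))&(W[...,0]>.41)&(W[...,0]<.71)&(abs(W[...,1]-.003)<.19)
    m=cv2.morphologyEx(m.astype(np.uint8),cv2.MORPH_OPEN,np.ones((3,3)))
    for c in cv2.findContours(m,0,1)[0]:
        if cv2.contourArea(c)<60: continue
        mm=np.zeros_like(m);cv2.drawContours(mm,[c],-1,1,-1);b=mm>0;h=np.percentile(W[b][:,2],92)
        print('px',np.argwhere(b).mean(0)[::-1].round(),'n',b.sum(),'h %.3f'%h,'rgb',np.median(p[b],0))
        def rect(s,z,t):
            s=s&b
            if s.sum()<20: return
            q=cv2.convexHull(plane(np.argwhere(s)[:,::-1],K,P,z)[:,:2].astype(np.float32)*1000);r=cv2.minAreaRect(q)
            print('   ',t,np.round(r[0]),np.round(r[1]),round(r[2],1))
        if h>.04:
            rect(W[...,2]>.054,.06,'cap');q=W[b&(W[...,2]<.047)&(W[...,2]>.006)][:,:2].astype(np.float32)*1000
            rect((W[...,2]>.040)&(W[...,2]<.05),.046,'shoulder')
            r=cv2.minAreaRect(W[b&(W[...,2]>.008)][:,:2].astype(np.float32)*1000);print('    body',np.round(r[0]),np.round(r[1]),round(r[2],1))
        else: rect(b,min(h,.012),'flat')
E
python3 -c "
from h import *
print(observe()['eef_pos'],observe()['tool_rot'])
blobs(*look('w1'))"
```

```text
[0.524437   0.05101603 0.34330935] [-3.13995857e+00  4.91705516e-04  1.56787504e+00]
px [274. 289.] n 1865 h 0.063 rgb [112. 117. 117.]
    cap [ 542. -124.] [42. 81.] 20.7
    shoulder [ 548. -140.] [46. 50.] 19.9
    body [526. -16.] [ 51. 296.] 10.2
px [256. 341.] n 30301 h 0.354 rgb [16. 17. 18.]
    cap [ 521. -172.] [211. 737.] 89.9
    body [524.  59.] [115. 108.] 43.0
px [205. 283.] n 2011 h 0.063 rgb [105. 114. 113.]
    cap [ 451. -117.] [44. 72.] 1.1
    shoulder [ 453. -129.] [49. 48.] 30.1
    body [499. -14.] [293.  61.] 68.4
px [291. 195.] n 829 h 0.010 rgb [214. 187. 173.]
    flat [572. -10.] [32. 63.] 74.1
px [374. 185.] n 1511 h 0.019 rgb [211. 211. 114.]
    flat [676.   6.] [54. 61.] 47.5
px [369.  79.] n 1153 h 0.010 rgb [194. 187. 195.]
    flat [657. 132.] [31. 62.] 13.8
px [290.  73.] n 2171 h 0.064 rgb [209. 209. 215.]
    cap [561. 141.] [41. 42.] 43.3
    shoulder [561. 141.] [46. 46.] 62.2
    body [558. 142.] [47. 52.] 62.7
px [214.  82.] n 9580 h 0.011 rgb [ 96. 114. 115.]
    flat [487. 131.] [119. 157.] 89.9
```

View pics/w1.png

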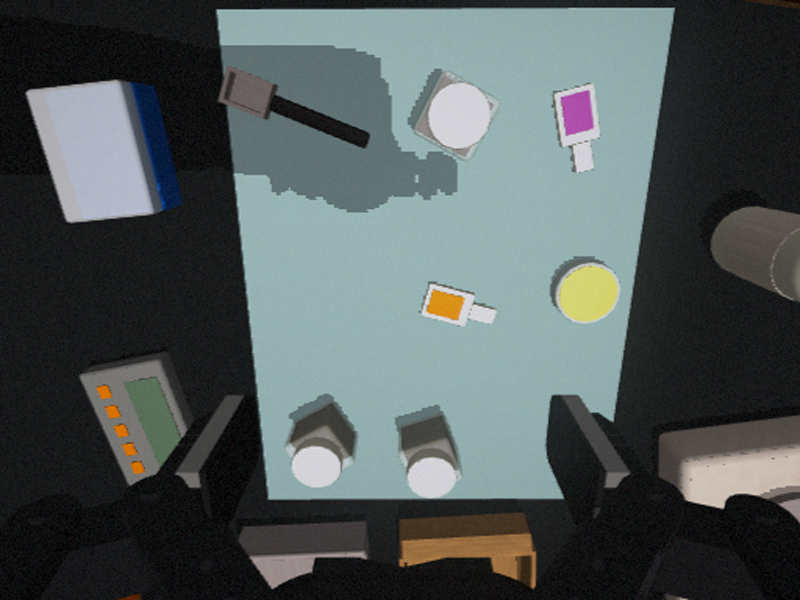

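Wrist view (800x600 px) shows jars at (458,115), (318,460) and (430,465), paddles at (578,110) and (450,305), the scoop at (290,110) and the dish at (588,292). First is the jar at (458,115).

```bash
python3 -c "
from h import *
print(go(.561,.141,.14,62))"
```

```text
[ 9.1   3.65 14.94 -0.06  0.05 27.75]
```

>>> send_rows:
  deltas:
    - [9,3.6,3,0,0,28,0.85]
    - [9,3.6,9,0,0,28,0.85]
    - [9,3.6,15,0,0,28,0.85]
    - [9,3.6,15,0,0,28,0.85]
    - [9,3.6,15,0,0,28,0.85]
    - [9,3.6,15,0,0,28,0.85]

```text
t: 2.9
eef_pos: [0.563, 0.1399, 0.1969]
tool_rot: [3.138, -0.003, 1.078]
wrist_force: [0.1, 0.2, 0.1]
grip_width: 0.0724
finger_force: 0.0
```

```bash
cat >> h.py <<'E'
def jar(name,xy):
    "measure jar near xy from the wrist cam: cap and shoulder rect"
    p,d,K,P,W=look(name,False);n=np.hypot(W[...,0]-xy[0],W[...,1]-xy[1])<.045
    for lo,hi,z in((.056,.07,.062),(.042,.052,.048),(.01,.07,.048)):
        s=n&(W[...,2]>lo)&(W[...,2]<hi);s=cv2.morphologyEx(s.astype(np.uint8),cv2.MORPH_OPEN,np.ones((3,3)))>0
        q=W[s][:,:2].astype(np.float32)*1000;r=cv2.minAreaRect(q);print(s.sum(),np.round(r[0],1),np.round(r[1]),round(r[2],1),'z',np.median(W[s][:,2]).round(4))
E
python3 -c "
from h import *
jar('ja',(.561,.141)); print(observe()['eef_pos'],observe()['tool_rot'])
print(go(.561,.141,.034,62))"
```

```text
2753 [561.3 141.9] [41. 41.] 24.5 z 0.0627
982 [561.5 142. ] [46. 46.] 62.8 z 0.0479
4443 [561.6 142. ] [45. 46.] 62.3 z 0.0621
[0.56314784 0.14010538 0.19706659] [ 3.13714754e+00 -3.08838225e-03  1.07754136e+00]
[-0.06 -0.28 10.91  0.26 -0.18 -0.26]
```

>>> send_rows:
  deltas:
    - [0,-0.3,5,0.3,-0.2,0,0.85]
    - [0,-0.3,10.5,0.3,-0.2,0,0.85]
    - [0,-0.3,10.8,0.3,-0.2,0,0.85]
    - [0,-0.3,10.8,0.3,-0.2,0,0.4]
    - [0,-0.3,10.8,0.3,-0.2,0,0.4]
    - [0,-0.3,10.8,0.3,-0.2,0,0.4]
    - [0,-0.3,10.8,0.3,-0.2,0,0.4]
  grip_force: 50

```text
t: 3.82
eef_pos: [0.5613, 0.1424, 0.0893]
tool_rot: [3.141, -0.0, 1.078]
wrist_force: [1.0, -0.2, 7.5]
grip_width: 0.0454
finger_force: 53.5
```

```bash
python3 -c "
from h import *
t=np.array([.427,-.338]);a=np.radians(3.3)
for dy in(.054,0,-.054): print('tray',t+dy*np.array([-np.sin(a),np.cos(a)]))
o=observe();print(o['eef_pos'],o['grip_width'],o['finger_force'],o['joint_positions'])
print(go(.48,-.2,.16,90));print(go(.430,-.392,.16,93.3))"
```

```text
tray [ 0.42389154 -0.28408954]
tray [ 0.427 -0.338]
tray [ 0.43010846 -0.39191046]
[0.56134613 0.14244907 0.08925417] 0.04538903370052483 53.48092496395111 [ 1.36870909e-01  3.91932095e-01 -3.65574876e-01  8.13002188e-01
  1.12404420e-04  2.20032742e+00]
[-3.402e+01  9.030e+00 -1.248e+01  1.000e-02 -1.000e-02 -2.823e+01]
[-5.330e+01  1.371e+01 -1.249e+01  1.000e-02 -1.000e-02 -3.153e+01]
```

>>> send_rows:
  deltas:
    - [0,0,-6,0,0,0,0.3]
    - [0,0,-12.5,0,0,0,0.3]
    - [-53,14,-12.5,0,0,-31.5,0.3]
    - [-53,14,-12.5,0,0,-31.5,0.3]
    - [-53,14,-12.5,0,0,-31.5,0.3]
    - [-53,14,-12.5,0,0,-31.5,0.3]
    - [-53,14,-12.5,0,0,-31.5,0.3]
    - [-53,14,-12.5,0,0,-31.5,0.3]
  grip_force: 60

```text
t: 4.82
eef_pos: [0.4757, -0.2096, 0.2121]
tool_rot: [-3.137, 0.001, 1.628]
wrist_force: [0.8, -0.5, -0.7]
grip_width: 0.045
finger_force: 62.6
```

```bash
python3 -c "
from h import *
o=observe();print(o['eef_pos'],o['grip_width'],o['finger_force'])
print(go(.430,-.392,.12,93.3))"
```

```text
[ 0.47574561 -0.20960882  0.21213913] 0.045029018588488685 62.63681173324585
[-17.94  -5.6    3.86  -0.24   0.08  -0.02]
```

>>> send_rows:
  deltas:
    - [-18,-5.6,0,-0.2,0,0,0.3]
    - [-18,-5.6,0,-0.2,0,0,0.3]
    - [-18,-5.6,0,-0.2,0,0,0.3]
    - [-18,-5.6,0,-0.2,0,0,0.3]
    - [-18,-5.6,0,-0.2,0,0,0.3]

```text
t: 5.45
eef_pos: [0.4303, -0.3905, 0.2117]
tool_rot: [-3.139, -0.0, 1.627]
wrist_force: [-0.1, 0.1, -0.7]
grip_width: 0.0452
finger_force: 66.9
```

```bash
python3 -c "
from h import *
o=observe();print(o['eef_pos'],o['grip_width'],o['finger_force'])
p,d,K,P,W=look('tr1')
s=(abs(W[...,2]-.04)<.005)&(W[...,0]>.34)&(W[...,0]<.51)&(W[...,1]>-.45)&(W[...,1]<-.22)
q=W[s];print(s.sum(),q.min(0),q.max(0));
import numpy as np
for c in(0,1): print(np.percentile(q[:,c],[.5,5,50,95,99.5]).round(3))
r=cv2.minAreaRect(q[:,:2].astype(np.float32)*1000);print(r)
print(go(.430,-.392,.042,93.3))"
```

```text
[ 0.43026037 -0.3904871   0.21168635] 0.04515299213134776 66.9026255607605
5802 [ 0.35926398 -0.43131527  0.03500916] [ 0.49861905 -0.25263508  0.04498498]
[0.36  0.363 0.475 0.494 0.497]
[-0.429 -0.424 -0.334 -0.263 -0.254]
((428.8473815917969, -341.73455810546875), (131.2115478515625, 172.29959106445312), 3.251467227935791)
[-0.24 -0.03 11.55 -0.16 -0.03 -0.  ]
```

View pics/tr1.png

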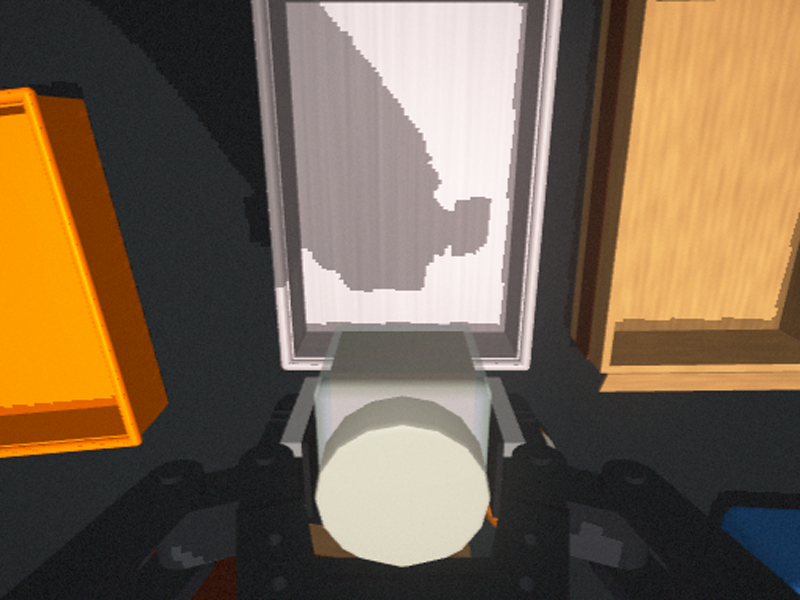

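The jar is held over the steel tray's far end; the tray rim spans (255..560, 0..370) px. Lowering.

>>> send_rows:
  deltas:
    - [-0.2,0,6,0,0,0,0.3]
    - [-0.2,0,10.5,0,0,0,0.3]
    - [-0.2,0,11.7,0,0,0,0.3]
    - [-0.2,0,11.7,0,0,0,0.3]
    - [-0.2,0,11.7,0,0,0,0.72]
    - [-0.2,0,11.7,0,0,0,0.72]
    - [-0.2,0,6,0,0,0,0.72]
    - [-0.2,0,0,0,0,0,0.85]

```text
t: 6.5
eef_pos: [0.4303, -0.3922, 0.2125]
tool_rot: [-3.138, -0.001, 1.628]
wrist_force: [0.5, -0.6, 0.0]
grip_width: 0.0724
finger_force: 0.0
```

```bash
python3 -c "
from h import *
o=observe();print(o['eef_pos'],o['grip_width'],o['finger_force'])
print(go(.453,-.13,.14,120));print(go(.453,-.13,.14,30))"
```

```text
[ 0.43031059 -0.3922256   0.21245594] 0.07235536754742124 0.0
[ 26.05   3.76   1.85  -0.18  -0.08 -26.74]
[26.05  3.76  1.85 -0.2   0.08 63.26]
```

>>> send_rows:
  deltas:
    - [26,3.8,1.5,-0.2,0,-27,0.85]
    - [26,3.8,1.5,-0.2,0,-27,0.85]
    - [26,3.8,1.5,-0.2,0,-27,0.85]
    - [26,3.8,1.5,-0.2,0,-27,0.85]
    - [26,3.8,1.5,-0.2,0,-27,0.85]
    - [26,3.8,1.5,-0.2,0,-27,0.85]

```text
t: 7.25
eef_pos: [0.4541, -0.1306, 0.1967]
tool_rot: [3.14, 0.001, 2.101]
wrist_force: [-0.1, -0.9, -0.4]
grip_width: 0.0723
finger_force: 0.0
```

```bash
python3 -c "
from h import *
jar('jc',(.453,-.13)); print(observe()['eef_pos'],observe()['tool_rot'])
print(go(.453,-.13,.034,120))"
```

```text
2777 [ 451.4 -130.9] [41. 41.] 85.5 z 0.0628
1009 [ 451.5 -130.5] [46. 45.] 31.0 z 0.048
4479 [ 451.5 -130.4] [46. 45.] 31.0 z 0.0621
[ 0.45437414 -0.13157597  0.19678555] [3.14018813e+00 1.87577007e-03 2.09925289e+00]
[ 0.23 -0.05 10.88  0.08  0.11  0.28]
```

>>> send_rows:
  deltas:
    - [0.2,-0.2,5,0,0,-0.7,0.85]
    - [0.2,-0.2,10.5,0,0,-0.7,0.85]
    - [0.2,-0.2,10.8,0,0,-0.7,0.85]
    - [0.2,-0.2,10.8,0,0,-0.7,0.3]
    - [0.2,-0.2,10.8,0,0,-0.7,0.3]
    - [0.2,-0.2,10.8,0,0,-0.7,0.3]
    - [0.2,-0.2,10.8,0,0,-0.7,0.3]
    - [0.2,-0.2,0,0,0,-0.7,0.3]

```text
t: 8.3
eef_pos: [0.4475, -0.1285, 0.1479]
tool_rot: [-3.137, -0.009, 2.111]
wrist_force: [1.8, -0.1, -1.7]
grip_width: 0.0451
finger_force: 62.5
```

```bash
python3 -c "
from h import *
o=observe();print(o['eef_pos'],o['grip_width'],o['finger_force'])
print(go(.429,-.340,.14,93.3))"
```

```text
[ 0.44754773 -0.12854991  0.14790443] 0.04508905763588441 62.477742433547974
[-17.14 -12.49  -4.7   -0.4   -0.42  27.66]
```

>>> send_rows:
  deltas:
    - [0,0,0,0,0,0,0.3]
    - [-17,-12.5,0,0,0,27.7,0.3]
    - [-17,-12.5,0,0,0,27.7,0.3]
    - [-17,-12.5,0,0,0,27.7,0.3]
    - [-17,-12.5,0,0,0,27.7,0.3]
    - [-17,-12.5,0,0,0,27.7,0.3]
    - [-17,-12.5,0,0,0,27.7,0.3]

```text
t: 9.18
eef_pos: [0.4306, -0.3384, 0.1496]
tool_rot: [-3.141, -0.003, 1.629]
wrist_force: [0.6, 0.6, -0.9]
grip_width: 0.045
finger_force: 62.5
```

```bash
python3 -c "
from h import *
o=observe();print(o['eef_pos'],o['grip_width'],o['finger_force'])
print(go(.429,-.337,.040,93.3))"
```

```text
[ 0.43064812 -0.33838034  0.14957833] 0.04498015204446906 62.507654428482056
[ 0.13 -0.15  5.56 -0.05 -0.18  0.04]
```

>>> send_rows:
  deltas:
    - [0.1,-0.1,3.5,0,0,0,0.3]
    - [0.1,-0.1,5.5,0,0,0,0.3]
    - [0.1,-0.1,5.5,0,0,0,0.3]
    - [0.1,-0.1,5.5,0,0,0,0.72]
    - [0.1,-0.1,5.5,0,0,0,0.72]
    - [0.1,-0.1,0,0,0,0,0.72]
    - [0.1,-0.1,-6,0,0,0,0.85]
    - [0.1,-0.1,-6,0,0,0,0.85]

```text
t: 10.18
eef_pos: [0.4333, -0.3423, 0.2173]
tool_rot: [3.132, 0.01, 1.628]
wrist_force: [0.9, -0.6, 0.1]
grip_width: 0.0724
finger_force: 0.0
```

```bash
python3 -c "
from h import *
o=observe();print(o['eef_pos'],o['grip_width'],o['finger_force'])
print(go(.548,-.14,.14,110))"
```

```text
[ 0.43329801 -0.34227272  0.21725176] 0.07236919542171008 0.0
[ 19.56  12.59   2.26   0.47   0.62 -16.72]
```

>>> send_rows:
  deltas:
    - [19.5,12.5,1,0,0,-17,0.85]
    - [19.5,12.5,1,0,0,-17,0.85]
    - [19.5,12.5,1,0,0,-17,0.85]
    - [19.5,12.5,1,0,0,-17,0.85]
    - [19.5,12.5,1,0,0,-17,0.85]
    - [19.5,12.5,1,0,0,-17,0.85]

```text
t: 10.92
eef_pos: [0.5434, -0.1375, 0.2002]
tool_rot: [-3.141, -0.001, 1.925]
wrist_force: [0.4, -0.0, 0.2]
grip_width: 0.0725
finger_force: 0.0
```

```bash
python3 -c "
from h import *
jar('jb',(.548,-.14)); print(observe()['eef_pos'],observe()['tool_rot'])
print(go(.548,-.14,.034,110))"
```

```text
2618 [ 547.2 -141.7] [41. 41.] 77.0 z 0.0627
932 [ 547.2 -141.2] [46. 45.] 20.3 z 0.048
4316 [ 547.2 -141.2] [46. 45.] 20.1 z 0.0621
[ 0.54330174 -0.13801949  0.2003386 ] [-3.14155920e+00 -4.72703295e-04  1.92379366e+00]
[-0.35  0.37 11.23 -0.   -0.03  0.23]
```

>>> send_rows:
  deltas:
    - [-0.4,0.3,5,0,0,0,0.85]
    - [-0.4,0.3,10.5,0,0,0,0.85]
    - [-0.4,0.3,11.1,0,0,0,0.85]
    - [-0.4,0.3,11.1,0,0,0,0.3]
    - [-0.4,0.3,11.1,0,0,0,0.3]
    - [-0.4,0.3,11.1,0,0,0,0.3]
    - [-0.4,0.3,11.1,0,0,0,0.3]
    - [-0.4,0.3,4,0,0,0,0.3]

```text
t: 11.98
eef_pos: [0.5443, -0.1386, 0.1485]
tool_rot: [-3.134, -0.008, 1.925]
wrist_force: [0.6, -0.1, -2.0]
grip_width: 0.0451
finger_force: 62.4
```

```bash
python3 -c "
from h import *
o=observe();print(o['eef_pos'],o['grip_width'],o['finger_force'])
print(go(.426,-.284,.12,93.3))"
```

```text
[ 0.54429442 -0.13864635  0.14851373] 0.04506279329432534 62.38330364227295
[ -9.52 -16.15  -2.5   -0.49  -0.38  16.97]
```

>>> send_rows:
  deltas:
    - [0,0,-2.5,0,0,0,0.3]
    - [-9.5,-16.2,-2.5,0,0,17,0.3]
    - [-9.5,-16.2,-2.5,0,0,17,0.3]
    - [-9.5,-16.2,-2.5,0,0,17,0.3]
    - [-9.5,-16.2,-2.5,0,0,17,0.3]
    - [-9.5,-16.2,-2.5,0,0,17,0.3]

```text
t: 12.72
eef_pos: [0.4289, -0.2853, 0.1771]
tool_rot: [3.141, -0.001, 1.627]
wrist_force: [0.7, 0.6, -1.8]
grip_width: 0.0449
finger_force: 62.5
```

```bash
python3 -c "
from h import *
o=observe();print(o['eef_pos'],o['grip_width'],o['finger_force'])
print(go(.425,-.283,.040,93.3))"
```

```text
[ 0.42889107 -0.28534654  0.1770992 ] 0.04487960068273204 62.49265909194946
[ 0.25 -0.38  8.31  0.06 -0.06 -0.08]
```

>>> send_rows:
  deltas:
    - [0.1,-0.4,5,0,0,0,0.3]
    - [0.1,-0.4,8.3,0,0,0,0.3]
    - [0.1,-0.4,8.3,0,0,0,0.3]
    - [0.1,-0.4,8.3,0,0,0,0.72]
    - [0.1,-0.4,8.3,0,0,0,0.72]
    - [0.1,-0.4,3,0,0,0,0.72]
    - [0.1,-0.4,-4,0,0,0,0.85]
    - [0.1,-0.4,-4,0,0,0,0.85]

```text
t: 13.72
eef_pos: [0.428, -0.2869, 0.2229]
tool_rot: [3.133, 0.008, 1.628]
wrist_force: [0.2, -0.4, 0.4]
grip_width: 0.0726
finger_force: 0.0
```

```bash
python3 -c "
from h import *
o=observe();print(o['eef_pos'],o['grip_width'],o['finger_force'])
print(go(.562,-.008,.13,164))"
```

```text
[ 0.42797477 -0.28686313  0.22288163] 0.07256926496749053 0.0
[ 27.1   14.95   3.82   0.18   0.7  -70.7 ]
```

>>> send_rows:
  deltas:
    - [27,15,3.8,0.2,0.7,-70.7,0.6]
    - [27,15,3.8,0.2,0.7,-70.7,0.6]
    - [27,15,3.8,0.2,0.7,-70.7,0.6]
    - [27,15,3.8,0.2,0.7,-70.7,0.6]
    - [27,15,3.8,0.2,0.7,-70.7,0.6]
    - [27,15,3.8,0.2,0.7,-70.7,0.6]
    - [27,15,3.8,0.2,0.7,-70.7,0.6]
    - [27,15,3.8,0.2,0.7,-70.7,0.6]

```text
t: 14.72
eef_pos: [0.5589, -0.006, 0.1785]
tool_rot: [3.137, -0.012, 2.861]
wrist_force: [-0.3, 0.5, -0.5]
grip_width: 0.0511
finger_force: 0.0
```

```bash
cat >> h.py <<'E'
def flat(name,xy,z,r=.07,view=False,dev=30):
    p,d,K,P,W=look(name,view);n=np.hypot(W[...,0]-xy[0],W[...,1]-xy[1])<r
    hsv=cv2.cvtColor(p,cv2.COLOR_RGB2HSV);s=n&(W[...,2]>.0045)&(W[...,2]<.03)
    for t,m in(('height',s),('colour',n&(hsv[...,1]>90)&((hsv[...,0]<25)|(hsv[...,0]>130)))):
        m=cv2.morphologyEx(m.astype(np.uint8),cv2.MORPH_OPEN,np.ones((3,3)))
        for c in cv2.findContours(m,0,1)[0]:
            if cv2.contourArea(c)<150: continue
            r_=cv2.minAreaRect(plane(c[:,0],K,P,z)[:,:2].astype(np.float32)*1000)
            mm=np.zeros_like(m);cv2.drawContours(mm,[c],-1,1,-1)
            print(t,cv2.contourArea(c),np.round(r_[0],1),np.round(r_[1]),round(r_[2],1),'z',np.median(W[mm>0][:,2]).round(4))
    print('mat z',np.median(W[n&(W[...,2]<.0045)][:,2]))
E
python3 -c "
from h import *
o=observe();print(o['eef_pos'],o['tool_rot'],o['grip_width'],o['joint_positions'])
flat('po',(.562,-.008),.008,view=True)
print(go(.562,-.008,.03,164))"
```

```text
[ 0.55892594 -0.00597829  0.17850821] [ 3.13702839 -0.01200668  2.86130619] 0.05108653220255982 [-0.12883655  0.26343529 -0.32420366  0.99433806  0.00632345  0.15144196]
height 2148.0 [572.  -11.2] [30. 63.] 74.5 z 0.0091
colour 859.0 [560.3  -8.3] [21. 28.] 74.4 z 0.0095
mat z 0.002917675053474872
[-0.45 -0.12  9.46  0.26 -0.67 -0.12]
```

View pics/po.png

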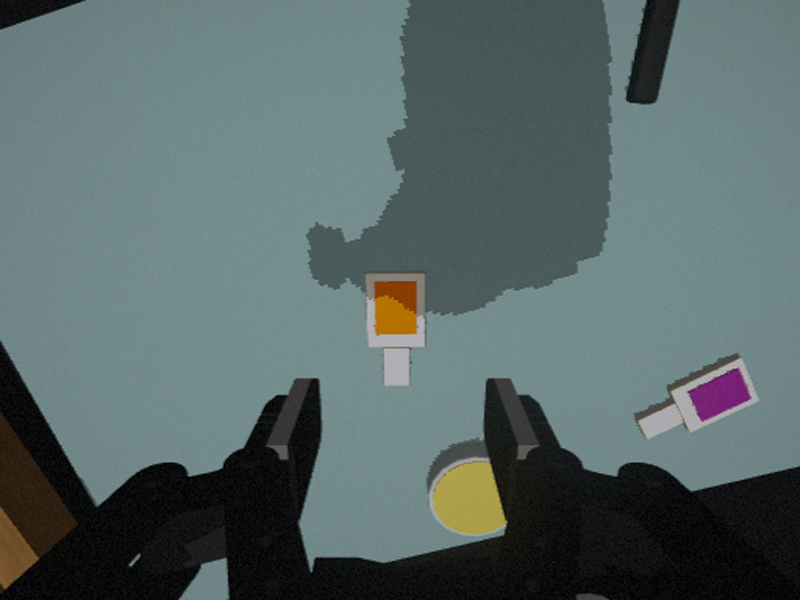

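The orange paddle is centred at (397,310) px, its handle pointing down towards the dish at (470,495). The fingers straddle it.

>>> send_rows:
  deltas:
    - [-0.3,-0.1,5,0.3,-0.7,0,0.45]
    - [-0.3,-0.1,9,0.3,-0.7,0,0.45]
    - [-0.3,-0.1,9.8,0.3,-0.7,0,0.45]
    - [-0.3,-0.1,9.8,0.3,-0.7,0,0.45]
    - [-0.3,-0.1,10,0.3,-0.7,0,0.45]
    - [-0.3,-0.1,10.2,0.3,-0.7,0,0.45]
    - [-0.3,-0.1,10.2,0.3,-0.7,0,0.45]
  grip_force: 30

```text
t: 15.65
eef_pos: [0.5615, -0.0076, 0.0779]
tool_rot: [-3.141, 0.003, 2.862]
wrist_force: [-0.7, -0.1, -0.5]
grip_width: 0.0381
finger_force: 0.0
```

```bash
python3 -c "
from h import *
o=observe();print(o['eef_pos'],o['grip_width'],o['tool_rot'],o['wrist_force'])
p,d,K,P,W=look('pf',False)
cv2.imwrite('pics/pf.png',cv2.resize(p[200:,130:380,::-1],(800,589)))"
```

```text
[ 0.56149303 -0.00762501  0.07786106] 0.03808034910318721 [-3.14121901e+00  2.62177980e-03  2.86166665e+00] [-0.65817982 -0.06081402 -0.50538233]
```

View pics/pf.png

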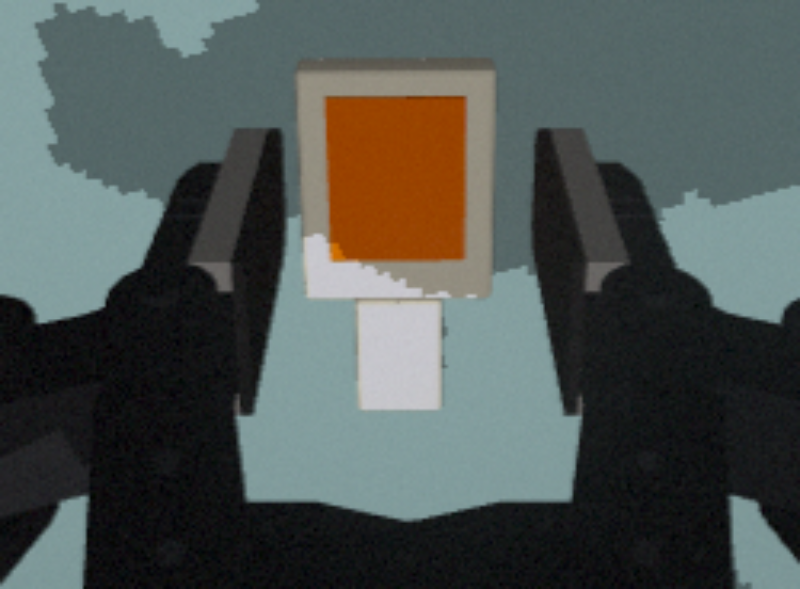

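Fingers straddle the plate evenly, at about x 265 and 545 px in the crop. I'll go down a little more and close.

>>> send_rows:
  deltas:
    - [0,0,0.1,0,0,0,0.45]
    - [0,0,0.3,0,0,0,0.45]
    - [0,0,0.3,0,0,0,0.45]

```text
t: 16.08
eef_pos: [0.5608, -0.0075, 0.0739]
tool_rot: [-3.141, 0.001, 2.862]
wrist_force: [-0.2, -0.1, 0.3]
grip_width: 0.0385
finger_force: 0.0
```

>>> send_rows:
  deltas:
    - [0,0,0,0,0,0,0.2]
    - [0,0,0,0,0,0,0.2]
    - [0,0,0,0,0,0,0.2]
    - [0,0,0,0,0,0,0.2]
    - [0,0,0,0,0,0,0.2]

```text
t: 16.7
eef_pos: [0.5613, -0.0076, 0.0744]
tool_rot: [-3.141, 0.002, 2.862]
wrist_force: [1.1, 0.3, 2.9]
grip_width: 0.0291
finger_force: 30.9
```

>>> send_rows:
  deltas:
    - [0,0,-3,0,0,0,0.15]
    - [0,0,-9,0,0,0,0.15]
    - [0,0,-13,0,0,0,0.15]
  grip_force: 45

```text
t: 17.08
eef_pos: [0.5611, -0.0075, 0.206]
tool_rot: [-3.141, 0.002, 2.862]
wrist_force: [1.0, 0.2, -0.4]
grip_width: 0.0283
finger_force: 44.5
```

```bash
python3 -c "
from h import *
o=observe();print(o['eef_pos'],o['grip_width'],o['finger_force'])
print(go(.587,-.36,.146,120))"
```

```text
[ 0.56106666 -0.00751911  0.20601541] 0.02832937319425133 44.45388436317444
[-1.223e+01 -3.316e+01  6.500e-01  2.000e-02  1.400e-01  4.397e+01]
```

>>> send_rows:
  deltas:
    - [-12.2,-33,0.5,0,0.1,44,0.15]
    - [-12.2,-33,0.5,0,0.1,44,0.15]
    - [-12.2,-33,0.5,0,0.1,44,0.15]
    - [-12.2,-33,0.5,0,0.1,44,0.15]
    - [-12.2,-33,0.5,0,0.1,44,0.15]
    - [-12.2,-33,0.5,0,0.1,44,0.15]
    - [-12.2,-33,0.5,0,0.1,44,0.15]
    - [-12.2,-33,0.5,0,0.1,44,0.15]

```text
t: 18.08
eef_pos: [0.5863, -0.3576, 0.1985]
tool_rot: [-3.141, -0.003, 2.094]
wrist_force: [-0.8, -0.7, 0.1]
grip_width: 0.0284
finger_force: 44.5
```

```bash
python3 -c "
from h import *
o=observe();print(o['eef_pos'],o['tool_rot'],o['grip_width'],o['finger_force'])
p,d,K,P,W=look('ca',False)
s=(abs(W[...,2]-.05)<.004)&(W[...,0]>.48)&(W[...,1]>-.46)&(W[...,1]<-.2)
q=W[s];print(s.sum(),cv2.minAreaRect(q[:,:2].astype(np.float32)*1000))
print(go(.587,-.36,.033,120))"
```

```text
[ 0.58632181 -0.35762928  0.19852615] [-3.14084609e+00 -2.61175436e-03  2.09362794e+00] 0.02841428987663631 44.483744502067566
8587 ((662.4950561523438, -319.28253173828125), (273.90679931640625, 204.0871124267578), 4.006411552429199)
[-3.100e-01 -1.000e-01  1.118e+01 -4.000e-02 -1.300e-01  1.000e-02]
```

>>> send_rows:
  deltas:
    - [0,0,6,0,0,0,0.15]
    - [0,0,11,0,0,0,0.15]
    - [0,0,11.2,0,0,0,0.15]
    - [0,0,11.2,0,0,0,0.5]
    - [0,0,11.2,0,0,0,0.5]
    - [0,0,6,0,0,0,0.5]
    - [0,0,0,0,0,0,0.5]
    - [0,0,0,0,0,0,0.6]

```text
t: 19.12
eef_pos: [0.5914, -0.3614, 0.2098]
tool_rot: [3.135, 0.016, 2.094]
wrist_force: [-0.4, -0.0, -0.0]
grip_width: 0.0512
finger_force: 0.0
```

```bash
python3 -c "
from h import *
o=observe();print(o['eef_pos'],o['grip_width'],o['finger_force'])
p,d,K,P,W=look('ca2',False)
q=W[(abs(W[...,0]-.587)<.09)&(abs(W[...,1]+.33)<.12)];print(np.histogram(q[:,2],np.arange(0,.07,.005)))
cv2.imwrite('pics/ca2.png',p[:,:,::-1])
print(go(.657,.132,.15,104));print(go(.4,-.1,.2,104))"
```

```text
[ 0.59135538 -0.36143999  0.2097649 ] 0.051198333718765865 0.0
(array([22673, 12022,  2747,  1077,  1130,  1180,  1253,  1299,  1954,
        4349,  5347,     0,     0,     0]), array([0.   , 0.005, 0.01 , 0.015, 0.02 , 0.025, 0.03 , 0.035, 0.04 ,
       0.045, 0.05 , 0.055, 0.06 , 0.065, 0.07 ]))
[39.28 30.42 -0.06  0.34  0.56 15.97]
[31.97 -3.41 -5.14  0.34  0.56 15.97]
```

View pics/ca2.png

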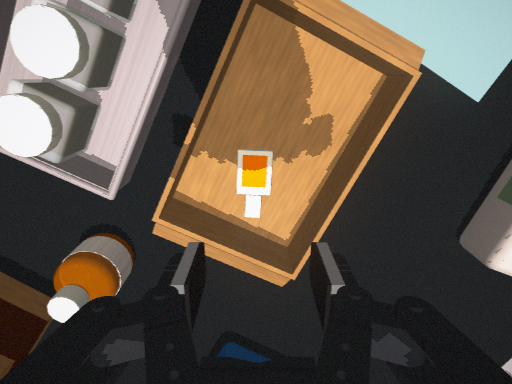

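The orange paddle lies in the carton at (254,172) px and the jars are in the tray. Next is the purple paddle.

```bash
python3 -c "
from h import *
print(go(.655,.142,.13,104))"
```

```text
[40.27 30.74  1.93  0.34  0.56 15.97]
```

>>> send_rows:
  deltas:
    - [40.3,30.7,0,0.3,0.6,16,0.6]
    - [40.3,30.7,0,0.3,0.6,16,0.6]
    - [40.3,30.7,0,0.3,0.6,16,0.6]
    - [40.3,30.7,0,0.3,0.6,16,0.6]
    - [40.3,30.7,0,0.3,0.6,16,0.6]
    - [40.3,30.7,0,0.3,0.6,16,0.6]
    - [40.3,30.7,0,0.3,0.6,16,0.6]
    - [40.3,30.7,2,0.3,0.6,16,0.6]

```text
t: 20.18
eef_pos: [0.6514, 0.1374, 0.1835]
tool_rot: [-3.138, -0.009, 1.815]
wrist_force: [0.3, -0.3, -0.5]
grip_width: 0.0516
finger_force: 0.0
```

>>> send_rows:
  deltas:
    - [3.5,2,1,0,0,0,0.5]
    - [3.5,2,1,0,0,0,0.5]

```text
t: 20.42
eef_pos: [0.6605, 0.1769, 0.1707]
tool_rot: [-3.133, -0.01, 1.819]
wrist_force: [-0.9, -0.5, 0.3]
grip_width: 0.0421
finger_force: 0.0
```

```bash
python3 -c "
from h import *
o=observe();print(o['eef_pos'],o['tool_rot'],o['grip_width'])
flat('pp',(.655,.142),.008)
print(go(.655,.142,.022,104))"
```

```text
[0.66050716 0.17694745 0.17070785] [-3.1326987  -0.01040647  1.8187703 ] 0.04206413091898672
height 2045.5 [658.3 132.8] [30. 63.] 13.0 z 0.009
colour 778.5 [655.3 144.1] [20. 28.] 14.1 z 0.0095
mat z 0.0028413421023116975
[-3.18 -1.27  9.51 -0.51 -0.55  0.1 ]
```

>>> send_rows:
  deltas:
    - [-3.1,-1.3,0,-0.5,-0.5,0.3,0.45]
    - [-3.1,-1.3,5,-0.5,-0.5,0.3,0.45]
    - [-3.1,-1.3,9,-0.5,-0.5,0.3,0.45]
    - [-3.1,-1.3,9.4,-0.5,-0.5,0.3,0.45]
    - [-3.1,-1.3,9.4,-0.5,-0.5,0.3,0.45]
    - [-3.1,-1.3,9.4,-0.5,-0.5,0.3,0.45]

```text
t: 21.22
eef_pos: [0.6572, 0.1415, 0.0807]
tool_rot: [3.135, -0.0, 1.809]
wrist_force: [0.2, -0.5, 0.4]
grip_width: 0.0385
finger_force: 0.0
```

```bash
python3 -c "
from h import *
o=observe();print(o['eef_pos'],o['tool_rot'],o['grip_width'])
flat('pp2',(.655,.142),.008,.05)
print(go(.6555,.1435,.0205,103.6))"
```

```text
[0.6571869  0.14146654 0.08068763] [ 3.13547002e+00 -4.68600419e-04  1.80899215e+00] 0.038458062092071234
height 577.5 [686.9 143.1] [18. 28.] 13.6 z 0.0227
height 573.5 [631.4 129.2] [18. 30.] 13.5 z 0.0222
height 5162.5 [656.5 132.5] [30. 64.] 13.9 z 0.009
colour 2007.5 [653.5 143.6] [21. 28.] 13.5 z 0.0094
mat z 0.0028385946266184514
[ 0.22 -0.12  0.61  0.35 -0.03  0.06]
```

>>> send_rows:
  deltas:
    - [0.2,-0.2,0.3,0.3,0,0,0.45]
    - [0.2,-0.2,0.6,0.3,0,0,0.45]
    - [0.2,-0.2,0.6,0.3,0,0,0.45]
    - [0.2,-0.2,0.6,0.3,0,0,0.2]
    - [0.2,-0.2,0.6,0.3,0,0,0.2]
    - [0.2,-0.2,0.6,0.3,0,0,0.2]
    - [0.2,-0.2,0.6,0.3,0,0,0.2]
  grip_force: 40

```text
t: 22.15
eef_pos: [0.6548, 0.1435, 0.0744]
tool_rot: [3.141, -0.001, 1.81]
wrist_force: [-0.4, 0.2, 7.6]
grip_width: 0.0285
finger_force: 43.4
```

>>> send_rows:
  deltas:
    - [0,0,-2,0,0,0,0.15]
    - [0,0,-8,0,0,0,0.15]
    - [0,0,-12,0,0,0,0.15]
    - [0,0,-12,0,0,0,0.15]

```text
t: 22.65
eef_pos: [0.6564, 0.1435, 0.1981]
tool_rot: [3.135, 0.0, 1.81]
wrist_force: [0.7, -0.6, 0.2]
grip_width: 0.0284
finger_force: 39.7
```

```bash
python3 -c "
from h import *
o=observe();print(o['eef_pos'],o['tool_rot'],o['grip_width'])
print(go(.587,-.285,.146,104))"
```

```text
[0.656377   0.14347615 0.19814848] [3.13505275e+00 1.94407377e-04 1.80952707e+00] 0.028365028976861627
[-3.999e+01 -1.687e+01 -2.900e-01  3.700e-01  1.000e-02 -3.200e-01]
```

>>> send_rows:
  deltas:
    - [-40,-17,-0.3,0.4,0,0,0.15]
    - [-40,-17,-0.3,0.4,0,0,0.15]
    - [-40,-17,-0.3,0.4,0,0,0.15]
    - [-40,-17,-0.3,0.4,0,0,0.15]
    - [-40,-17,-0.3,0.4,0,0,0.15]
    - [-40,-17,-0.3,0.4,0,0,0.15]
    - [-40,-17,-0.3,0.4,0,0,0.15]
    - [-40,-17,-0.3,0.4,0,0,0.15]

```text
t: 23.65
eef_pos: [0.5814, -0.2898, 0.1946]
tool_rot: [-3.13, -0.001, 1.803]
wrist_force: [1.1, 0.5, -1.1]
grip_width: 0.0289
finger_force: 39.7
```

```bash
python3 -c "
from h import *
o=observe();print(o['eef_pos'],o['tool_rot'],o['grip_width'],o['finger_force'])
print(go(.587,-.285,.033,104))"
```

```text
[ 0.58137336 -0.28984331  0.19458705] [-3.13032729e+00 -7.14741805e-04  1.80339555e+00] 0.02887190979875519 39.68343794345856
[ 0.33  0.78 10.75 -0.65 -0.04 -0.67]
```

>>> send_rows:
  deltas:
    - [0.3,0.8,5,-0.6,0,-0.7,0.15]
    - [0.3,0.8,10.5,-0.6,0,-0.7,0.15]
    - [0.3,0.8,10.8,-0.6,0,-0.7,0.15]
    - [0.3,0.8,10.8,-0.6,0,-0.7,0.5]
    - [0.3,0.8,10.8,-0.6,0,-0.7,0.5]
    - [0.3,0.8,5,-0.6,0,-0.7,0.5]
    - [0.3,0.8,-2,-0.6,0,-0.7,0.5]
    - [0.3,0.8,-3,-0.6,0,-0.7,0.5]

```text
t: 24.65
eef_pos: [0.5935, -0.2829, 0.2339]
tool_rot: [3.132, 0.009, 1.822]
wrist_force: [0.5, 0.5, 0.4]
grip_width: 0.0429
finger_force: 0.0
```

```bash
python3 -c "
from h import *
o=observe();print(o['eef_pos'],o['grip_width'],o['finger_force'])
p,d,K,P,W=look('ca3',False)
hsv=cv2.cvtColor(p,cv2.COLOR_RGB2HSV);m=(hsv[...,0]>135)&(hsv[...,0]<165)&(hsv[...,1]>100);print(m.sum(),np.median(W[m],0))
# scoop from w1
f=np.load('w1.npz');p,d,K,P=f['p'],f['d'],f['K'],f['P'];W=cloud(d,K,P)
q=W[(W[...,2]>.008)&(W[...,2]<.03)&(W[...,1]>.04)&(W[...,1]<.2)&(W[...,0]>.4)&(W[...,0]<.53)]
r=cv2.minAreaRect(q[:,:2].astype(np.float32)*1000);print(r)
b=q[q[:,2]>.013];print('bowl',b[:,:2].mean(0))
print(go(.45,.13,.15,110))"
```

```text
[ 0.59351055 -0.28289784  0.23393478] 0.04287844591634343 0.0
852 [ 0.58587614 -0.27640953  0.01165343]
((446.7576904296875, 144.77841186523438), (26.02884292602539, 109.9862289428711), 68.53284454345703)
bowl [0.42201501 0.15582259]
[43.58 -3.67  2.6   0.54  0.53 -5.62]
```

```bash
python3 -c "
from h import *
print(go(.447,.1445,.14,158.5))"
```

```text
[ 45.06  -3.61   3.59   0.29   0.73 -54.12]
```

>>> send_rows:
  deltas:
    - [45,-3.6,0.5,0.3,0.7,-54,0.5]
    - [45,-3.6,0.5,0.3,0.7,-54,0.5]
    - [45,-3.6,0.5,0.3,0.7,-54,0.5]
    - [45,-3.6,0.5,0.3,0.7,-54,0.5]
    - [45,-3.6,0.5,0.3,0.7,-54,0.5]
    - [45,-3.6,0.5,0.3,0.7,-54,0.5]
    - [45,-3.6,3.5,0.3,0.7,-54,0.5]
    - [45,-3.6,3.5,0.3,0.7,-54,0.5]

```text
t: 25.7
eef_pos: [0.4406, 0.1483, 0.1892]
tool_rot: [3.141, -0.016, 2.768]
wrist_force: [0.1, -1.9, -0.1]
grip_width: 0.0425
finger_force: 0.0
```

```bash
cat >> h.py <<'E'
def scoop(name,xy):
    p,d,K,P,W=look(name,False);s=(np.hypot(W[...,0]-xy[0],W[...,1]-xy[1])<.075)&(W[...,2]>.006)&(W[...,2]<.025)
    m=cv2.morphologyEx(s.astype(np.uint8),cv2.MORPH_OPEN,np.ones((3,3)));c=max(cv2.findContours(m,0,1)[0],key=cv2.contourArea)
    mm=np.zeros_like(m);cv2.drawContours(mm,[c],-1,1,-1);q=W[(mm>0)&s];print(cv2.minAreaRect(q[:,:2].astype(np.float32)*1000),'bowl',q[q[:,2]>.014][:,:2].mean(0))
E
python3 -c "
from h import *
o=observe();print(o['eef_pos'],o['tool_rot'],o['grip_width'])
scoop('sc',(.447,.1445))
print(go(.447,.1445,.024,158.5))"
```

```text
[0.44057845 0.14825486 0.189222  ] [ 3.14090693 -0.01621234  2.76778728] 0.042514813739475306
((445.4088134765625, 145.09213256835938), (25.875839233398438, 110.75914764404297), 68.08515930175781) bowl [0.40964677 0.15946778]
[-1.   -0.17 11.05  0.07 -1.02  0.11]
```

>>> send_rows:
  deltas:
    - [-0.9,-0.1,5,0,-1,0.4,0.4]
    - [-0.9,-0.1,10,0,-1,0.4,0.4]
    - [-0.9,-0.1,11,0,-1,0.4,0.4]
    - [-0.9,-0.1,11.1,0,-1,0.4,0.4]
    - [-0.9,-0.1,11.1,0,-1,0.4,0]
    - [-0.9,-0.1,11.1,0,-1,0.4,0]
    - [-0.9,-0.1,11.1,0,-1,0.4,0]
    - [-0.9,-0.1,11.1,0,-1,0.4,0]
  grip_force: 50

```text
t: 26.75
eef_pos: [0.4521, 0.1427, 0.0816]
tool_rot: [3.138, 0.008, 2.757]
wrist_force: [-1.0, -0.9, 6.1]
grip_width: 0.0091
finger_force: 49.3
```

>>> send_rows:
  deltas:
    - [0,0,-1,0,0,0,0]
    - [0,0,-6,0,0,0,0]
    - [0,0,-12,0,0,0,0]
    - [0,0,-14,0,0,0,0]
  grip_force: 70

```text
t: 27.25
eef_pos: [0.4517, 0.143, 0.2244]
tool_rot: [3.136, 0.011, 2.757]
wrist_force: [1.0, -0.6, -1.2]
grip_width: 0.0079
finger_force: 68.5
```

```bash
python3 -c "
from h import *
o=observe();print(o['eef_pos'],o['tool_rot'],o['grip_width'],o['finger_force'])
print(go(.434,.327,.16,93.5))"
```

```text
[0.45168122 0.14297317 0.22439798] [3.13555823 0.01058512 2.75710216] 0.0079407078666754 68.53849760256708
[ 8.55 16.39  1.05  0.65  0.35 64.47]
```

```bash
python3 -c "
from h import *
p,d,K,P,W=look('sg',False);cv2.imwrite('pics/sg.png',p[100:,80:430,::-1])"
```

```text
(no output)
```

View pics/sg.png

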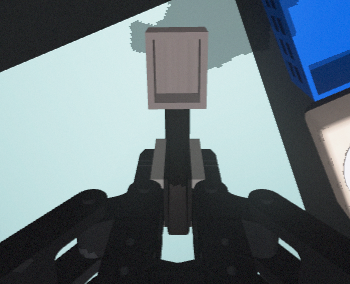

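The scoop is held straight between the fingers, bowl up at (178,70) px in the crop. On to the blue basket.

>>> send_rows:
  deltas:
    - [8.5,16.4,0.5,0.6,0.3,64.5,0]
    - [8.5,16.4,0.5,0.6,0.3,64.5,0]
    - [8.5,16.4,0.5,0.6,0.3,64.5,0]
    - [8.5,16.4,0.5,0.6,0.3,64.5,0]
    - [8.5,16.4,0.5,0.6,0.3,64.5,0]
    - [8.5,16.4,0.5,0.6,0.3,64.5,0]
    - [8.5,16.4,0.5,0.6,0.3,64.5,0]
    - [8.5,16.4,0.5,0.6,0.3,64.5,0]

```text
t: 28.3
eef_pos: [0.4317, 0.3261, 0.2139]
tool_rot: [-3.134, 0.002, 1.632]
wrist_force: [0.7, -0.3, -1.1]
grip_width: 0.0079
finger_force: 68.5
```

```bash
python3 -c "
from h import *
o=observe();print(o['eef_pos'],o['tool_rot'],o['grip_width'],o['finger_force'])
p,d,K,P,W=look('bk',False)
s=(abs(W[...,2]-.055)<.004)&(W[...,0]>.34)&(W[...,0]<.53)&(W[...,1]>.2)
q=W[s];print(s.sum(),[np.percentile(q[:,c],[1,50,99]).round(3) for c in(0,1)],cv2.minAreaRect(q[:,:2].astype(np.float32)*1000))
print(go(.434,.325,.036,93.5))"
```

```text
[0.43172    0.32613638 0.21385187] [-3.13359819e+00  1.84584786e-03  1.63218367e+00] 0.007931651503353943 68.52384701371193
4511 [array([0.368, 0.433, 0.499]), array([0.239, 0.369, 0.42 ])] ((434.2613220214844, 328.3583068847656), (125.71041107177734, 180.3190460205078), 3.226323366165161)
[-0.11  0.3  12.4  -0.44  0.1   0.04]
```

>>> send_rows:
  deltas:
    - [0,0.2,6,-0.4,0,0,0]
    - [0,0.2,11,-0.4,0,0,0]
    - [0,0.2,12.4,-0.4,0,0,0]
    - [0,0.2,12.5,-0.4,0,0,0]
    - [0,0.2,12.5,-0.4,0,0,0.4]
    - [0,0.2,12.5,-0.4,0,0,0.4]
    - [0,0.2,7,-0.4,0,0,0.4]
    - [0,0.2,0,-0.4,0,0,0.4]

```text
t: 29.35
eef_pos: [0.434, 0.3263, 0.2087]
tool_rot: [-3.141, 0.002, 1.631]
wrist_force: [0.8, 0.7, 0.1]
grip_width: 0.0342
finger_force: 0.0
```

```bash
python3 -c "
from h import *
o=observe();print(o['eef_pos'],o['tool_rot'],o['joint_positions'])
print(go(.46,.2,.3,93.5))"
```

```text
[0.4339689  0.32630722 0.20867213] [-3.14140510e+00  1.50188704e-03  1.63133051e+00] [ 5.26160321e-01  2.02599066e-01 -3.31826600e-01  1.03721257e+00
 -1.25778903e-03  2.03642313e+00]
[-1.279e+01  1.830e+00 -1.451e+01 -1.000e-02  9.000e-02 -3.000e-02]
```

All six are dropped off. Next I'll hover over the timer, starting to unwind the wrist, and check the baskets with the top camera.

```bash
python3 -c "
from h import *
print(go(.59,.30,.22,173))"
```

```text
[-3.580e+00  1.541e+01 -6.530e+00 -7.000e-02  6.000e-02 -7.953e+01]
```

>>> send_rows:
  deltas:
    - [-3.6,15.4,-6.5,0,0,-79.5,0.6]
    - [-3.6,15.4,-6.5,0,0,-79.5,0.6]
    - [-3.6,15.4,-6.5,0,0,-79.5,0.6]
    - [-3.6,15.4,-6.5,0,0,-79.5,0.6]
    - [-3.6,15.4,-6.5,0,0,-79.5,0.6]
    - [-3.6,15.4,-6.5,0,0,-79.5,0.6]
    - [-3.6,15.4,-6.5,0,0,-79.5,0.6]
    - [-3.6,15.4,-6.5,0,0,-79.5,0.6]

```text
t: 30.35
eef_pos: [0.5905, 0.3001, 0.2739]
tool_rot: [3.142, 0.003, 3.022]
wrist_force: [0.2, 0.7, -0.3]
grip_width: 0.0509
finger_force: 0.0
```

```bash
cat >> h.py <<'E'
def dial(name,view=True):
    p,d,K,P,W=look(name,False);hsv=cv2.cvtColor(p,cv2.COLOR_RGB2HSV)
    near=(abs(W[...,0]-.59)<.09)&(abs(W[...,1]-.33)<.12)
    g=near&(hsv[...,0]>45)&(hsv[...,0]<85)&(hsv[...,1]>120);r=near&((hsv[...,0]<8)|(hsv[...,0]>172))&(hsv[...,1]>140)
    for t,m in(('green',g),('red',r)):
        if m.sum(): print(t,m.sum(),W[m].mean(0).round(4),'z',np.median(W[m][:,2]).round(4))
    b=near&(W[...,2]>.081)&(W[...,2]<.088);rr=cv2.minAreaRect(W[b][:,:2].astype(np.float32)*1000);print('bar',b.sum(),rr,W[b].mean(0))
    sk=near&(W[...,2]>.052)&(W[...,2]<.058);q=W[sk][:,:2].astype(np.float32)*1000;print('skirt',cv2.minEnclosingCircle(q))
    wp=near&(p.min(-1)>150)&(W[...,2]>.05);print('white',wp.sum(),W[wp].mean(0))
    if view: cv2.imwrite(f'pics/{name}.png',p[:,:,::-1])
E
python3 -c "
from h import *
o=observe();print(o['eef_pos'],o['tool_rot'],o['joint_positions'])
dial('d1')
p,d=get_image('top');cv2.imwrite('pics/top1.png',cv2.resize(p[90:250,80:420,::-1],(800,376),interpolation=cv2.INTER_CUBIC))"
```

```text
[0.59054922 0.30012488 0.27386954] [3.14153314e+00 2.81819580e-03 3.02200307e+00] [ 0.37309891  0.3565483   0.01888376  1.23062063 -0.00128056  0.4926868 ]
green 688 [0.5835 0.3802 0.0895] z 0.0678
red 127 [0.6269 0.3076 0.0702] z 0.0516
bar 986 ((590.4210815429688, 304.5256042480469), (14.015942573547363, 53.63096237182617), 78.72637176513672) [0.58931278 0.30460698 0.08556327]
skirt ((548.758544921875, 324.0260009765625), 94.93341064453125)
white 394 [0.53841344 0.31251012 0.23368248]
```

View pics/d1.png

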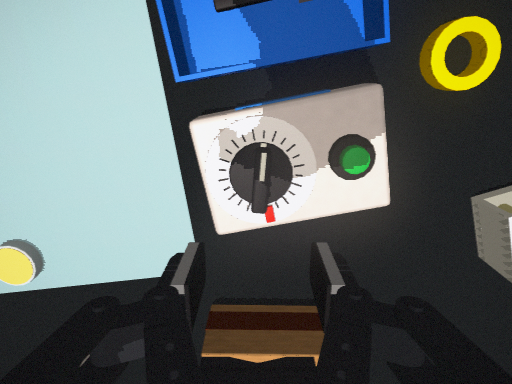

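View pics/top1.png

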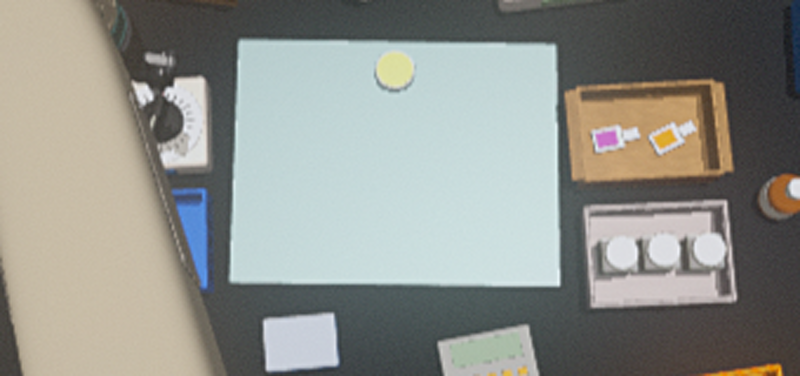

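Everything is sorted: 3 jars at (620-710,250) in the tray, 2 paddles at (607,140) and (672,137) in the carton, and the scoop was visible in the basket. The wrist view shows the knob at (262,172) with its white pointer up, the red marker at (270,213) and the green button at (352,158).

```bash
cat >> h.py <<'E'
def red(name,c):
    f=np.load(name+'.npz');p,d,K,P=f['p'],f['d'],f['K'],f['P'];W=cloud(d,K,P);hsv=cv2.cvtColor(p,cv2.COLOR_RGB2HSV)
    for t,m,z in(('red',((hsv[...,0]<8)|(hsv[...,0]>172))&(hsv[...,1]>140),.051),('green',(hsv[...,0]>45)&(hsv[...,0]<85)&(hsv[...,1]>120),None)):
        m=m&(np.hypot(W[...,0]-c[0],W[...,1]-c[1])<.11)&(W[...,2]<.1)&(W[...,2]>.04);m=cv2.morphologyEx(m.astype(np.uint8),cv2.MORPH_OPEN,np.ones((2,2)))
        cc=max(cv2.findContours(m,0,1)[0],key=cv2.contourArea);mm=np.zeros_like(m);cv2.drawContours(mm,[cc],-1,1,-1)
        zz=np.median(W[mm>0][:,2]);q=plane(np.argwhere(mm>0)[:,::-1],K,P,z or zz).mean(0)
        print(t,mm.sum(),'z',zz.round(4),q.round(4),np.median(W[mm>0],0).round(4),'dir',np.degrees(np.arctan2(q[1]-c[1],q[0]-c[0])).round(1),'r',np.hypot(q[1]-c[1],q[0]-c[0]).round(4))
E
python3 -c "
from h import *
red('d1',(.590,.3045))"
```

```text
red 117 z 0.0514 [0.6346 0.3089 0.051 ] [0.6345 0.309  0.0514] dir 5.7 r 0.0449
green 611 z 0.0677 [0.5852 0.3895 0.0677] [0.5852 0.3895 0.0677] dir 93.3 r 0.0852
```

>>> send_rows:
  deltas:
    - [0,0,0,0,0,-88,0.5]
    - [0,0,0,0,0,-88,0.5]
    - [0,0,0,0,0,-88,0.5]
    - [0,0,0,0,0,-88,0.5]
    - [0,0,0,0,0,-88,0.5]
    - [0,0,0,0,0,-88,0.5]
    - [0,0,0,0,0,-88,0.5]
    - [0,0,0,0,0,-88,0.5]

```text
t: 31.45
eef_pos: [0.5904, 0.3001, 0.2732]
tool_rot: [-3.14, -0.0, -1.76]
wrist_force: [-0.1, -0.4, 0.4]
grip_width: 0.0426
finger_force: 0.0
```

>>> send_rows:
  deltas:
    - [0,0,0,0,0,-80,0.5]
    - [0,0,0,0,0,-80,0.5]
    - [0,0,0,0,0,-80,0.5]
    - [0,0,0,0,0,-80,0.5]
    - [0,0,0,0,0,-80,0.5]
    - [0,0,0,0,0,-80,0.5]
    - [0,0,0,0,0,-80,0.5]
    - [0,0,0,0,0,-80,0.5]

```text
t: 32.45
eef_pos: [0.5904, 0.3001, 0.2732]
tool_rot: [-3.141, -0.002, -0.366]
wrist_force: [1.2, -0.5, -0.3]
grip_width: 0.0428
finger_force: 0.0
```

```bash
python3 -c "
from h import *
o=observe();print(o['eef_pos'],o['tool_rot'],o['joint_positions'][5])
dial('d2',False);red('d2',(.590,.3045))
print(go(.590,.3045,.14,-11.3),go(.590,.3045,.078,-11.3))"
```

```text
[0.59039856 0.30007855 0.27323677] [-3.14146415e+00 -2.06117593e-03 -3.66224520e-01] -2.402248119378019
green 703 [0.5876 0.3811 0.0806] z 0.0674
red 174 [0.6336 0.3079 0.054 ] z 0.0512
bar 1013 ((590.4532470703125, 304.0317077636719), (14.075542449951172, 55.5129280090332), 78.54203033447266) [0.59245609 0.30339185 0.08537844]
skirt ((549.5159912109375, 323.0368347167969), 95.10574340820312)
white 366 [0.63630806 0.28247008 0.25702108]
red 171 z 0.0511 [0.6326 0.3071 0.051 ] [0.6328 0.307  0.0511] dir 3.5 r 0.0427
green 648 z 0.0674 [0.5855 0.3864 0.0674] [0.5854 0.3865 0.0674] dir 93.2 r 0.082
[-0.21 -0.39  7.92  0.   -0.12 -9.61] [-0.22 -0.39 14.12  0.   -0.12 -9.61]
```

>>> send_rows:
  deltas:
    - [-0.2,-0.4,3,0,0,-9.6,0.45]
    - [-0.2,-0.4,8,0,0,-9.6,0.45]
    - [-0.2,-0.4,13,0,0,-9.6,0.45]
    - [-0.2,-0.4,14.1,0,0,-9.6,0.45]
    - [-0.2,-0.4,14.1,0,0,-9.6,0.45]
  grip_force: 40

```text
t: 33.12
eef_pos: [0.59, 0.3043, 0.1316]
tool_rot: [3.14, -0.001, -0.202]
wrist_force: [1.8, 0.3, -0.2]
grip_width: 0.0385
finger_force: 0.0
```

```bash
python3 -c "
from h import *
o=observe();print(o['eef_pos'],o['tool_rot'],o['wrist_force'],o['joint_positions'][5])
print(go(.5905,.304,.078,-11.4))"
```

```text
[0.5899901  0.30432195 0.13159127] [ 3.14042030e+00 -6.02991205e-04 -2.01506544e-01] [ 1.8298453   0.30130971 -0.20025319] -2.560751254362499
[ 0.06  0.02 -0.04  0.07 -0.03 -0.15]
```

>>> send_rows:
  deltas:
    - [0,0,0,0,0,0,0]
    - [0,0,0,0,0,0,0]
    - [0,0,0,0,0,0,0]
    - [0,0,0,0,0,0,0]
    - [0,0,0,0,0,0,0]

```text
t: 33.75
eef_pos: [0.5914, 0.3034, 0.1343]
tool_rot: [3.14, -0.005, -0.202]
wrist_force: [-1.4, -5.3, 6.1]
grip_width: 0.0129
finger_force: 40.9
```

>>> send_rows:
  deltas:
    - [0,0,0,0,0,10,0]
    - [0,0,0,0,0,20,0]
    - [0,0,0,0,0,30,0]
    - [0,0,0,0,0,40,0]
    - [0,0,0,0,0,50,0]
    - [0,0,0,0,0,60,0]
    - [0,0,0,0,0,70,0]
    - [0,0,0,0,0,80,0]

```text
t: 34.75
eef_pos: [0.5909, 0.303, 0.1343]
tool_rot: [-3.138, -0.004, -1.604]
wrist_force: [-2.1, -6.0, 5.9]
grip_width: 0.013
finger_force: 41.1
```

>>> send_rows:
  deltas:
    - [0,0,0,0,0,10,0]
    - [0,0,0,0,0,20,0]
    - [0,0,0,0,0,30,0]
    - [0,0,0,0,0,40,0]
    - [0,0,0,0,0,50,0]
    - [0,0,0,0,0,60,0]
    - [0,0,0,0,0,70,0]
    - [0,0,0,0,0,80,0]

```text
t: 35.75
eef_pos: [0.5905, 0.3034, 0.1343]
tool_rot: [-3.138, 0.002, -3.0]
wrist_force: [-2.6, -5.1, 6.8]
grip_width: 0.0138
finger_force: 41.2
```

>>> send_rows:
  deltas:
    - [0,0,0,0,0,3,0]
    - [0,0,0,0,0,3.2,0]
    - [0,0,0,0,0,3.2,0]
    - [0,0,0,0,0,3.2,0.4]
    - [0,0,0,0,0,3.2,0.4]
    - [0,0,-6,0,0,3.2,0.4]
    - [0,0,-12,0,0,3.2,0.4]
    - [0,0,-14,0,0,3.2,0.4]

```text
t: 36.75
eef_pos: [0.592, 0.3057, 0.2769]
tool_rot: [3.14, 0.009, -3.049]
wrist_force: [0.4, 0.2, 0.2]
grip_width: 0.0339
finger_force: 0.0
```

```bash
python3 -c "
from h import *
o=observe();print(o['eef_pos'],o['tool_rot'],o['joint_positions'][5])
dial('d3',False);red('d3',(.5905,.304))
p=np.load('d3.npz')['p'];cv2.imwrite('pics/d3.png',cv2.resize(p[60:300,130:450,::-1],(800,600)))"
```

```text
[0.59200924 0.30568823 0.27687558] [ 3.13974446  0.00915046 -3.04869335] 0.2870467541993999
green 645 [0.5836 0.3814 0.0848] z 0.0677
red 74 [0.6311 0.3064 0.0768] z 0.0518
bar 1002 ((591.2412109375, 304.2247314453125), (54.87764358520508, 13.711259841918945), 5.649372577667236) [0.58930998 0.3042577  0.08544962]
skirt ((547.2826538085938, 325.0757751464844), 94.68773651123047)
white 385 [0.54536677 0.30273043 0.24998402]
red 61 z 0.0515 [0.6381 0.3085 0.051 ] [0.6378 0.3084 0.0515] dir 5.4 r 0.0478
green 582 z 0.0677 [0.585  0.3895 0.0677] [0.5851 0.3894 0.0677] dir 93.7 r 0.0857
```

View pics/d3.png

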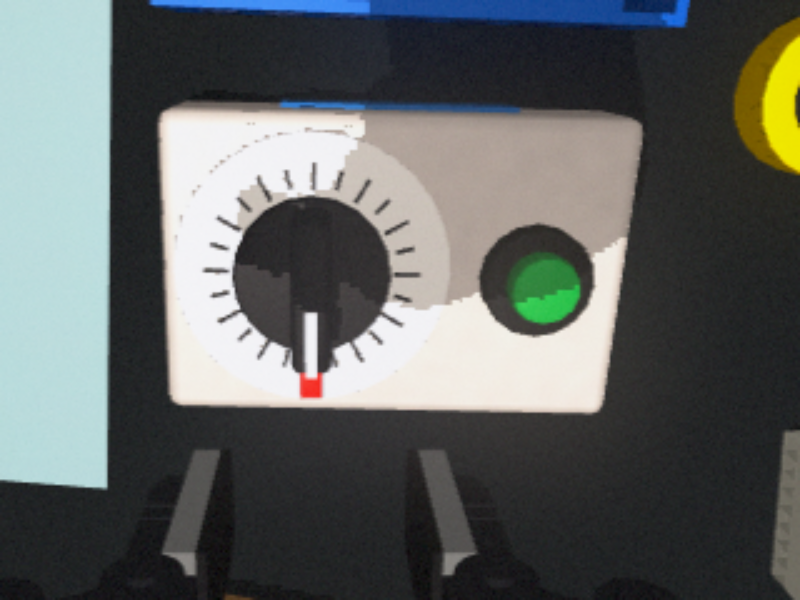

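The pointer (312,345) is in line with the red marker (311,385). Next is the green button.

```bash
python3 -c "
from h import *
print(go(.5845,.3885,.1,-174.7),go(.5845,.3885,.081,-174.7))"
```

```text
[ 0.15  8.27 12.44  0.13  0.61  0.03] [ 0.17  8.27 14.34  0.13  0.61  0.03]
```

>>> send_rows:
  deltas:
    - [0,8.3,0,0,0.6,0,0]
    - [0.1,8.3,4,0,0.6,0,0]
    - [0.2,8.3,8,0,0.6,0,0]
    - [0.2,8.3,12,0,0.6,0,0]
    - [0.2,8.3,12.4,0,0.6,0,0]
    - [0.2,8.3,12.4,0,0.6,0,0]

```text
t: 37.55
eef_pos: [0.5803, 0.3869, 0.1472]
tool_rot: [-3.141, -0.01, -3.049]
wrist_force: [0.8, 0.9, 0.1]
grip_width: 0.0
finger_force: 0.0
```

>>> send_rows:
  deltas:
    - [0,0,0.5,0,0,0,0]
    - [0,0,1,0,0,0,0]
    - [0,0,1.3,0,0,0,0]
    - [0,0,1.5,0,0,0,0]
    - [0,0,1.5,0,0,0,0]

```text
t: 38.17
eef_pos: [0.5813, 0.3873, 0.1337]
tool_rot: [-3.142, -0.007, -3.049]
wrist_force: [0.8, -0.5, 5.3]
grip_width: 0.0003
finger_force: 2.9
```

>>> send_rows:
  deltas:
    - [0,0,0.2,0,0,0,0]
    - [0,0,0.2,0,0,0,0]

```text
t: 38.42
eef_pos: [0.5813, 0.3873, 0.1336]
tool_rot: [3.142, -0.006, -3.049]
wrist_force: [-2.0, -1.5, 13.3]
grip_width: 0.0003
finger_force: 6.5
```

>>> send_rows:
  deltas:
    - [0,0,-4,0,0,0,0]
    - [0,0,-10,0,0,0,0]
    - [0,0,-16,0,0,0,0]
    - [-10,-15,-18,0,0,0,0]
    - [-10,-15,-18,0,0,0,0]
    - [-10,-15,-18,0,0,0,0]

```text
t: 39.17
eef_pos: [0.6957, 0.2454, 0.309]
tool_rot: [-3.14, -0.011, -3.049]
wrist_force: [0.7, -0.6, -0.0]
grip_width: -0.0
finger_force: 0.0
```

```bash
python3 -c "
from h import *
o=observe();print(o['eef_pos'],o['tool_rot'])
p,d=get_image('top');a=cv2.resize(p[70:250,80:420,::-1],(800,424),interpolation=cv2.INTER_CUBIC);cv2.imwrite('pics/top2.png',a)
look('end')"
```

```text
[0.69570412 0.24540809 0.30904227] [-3.1401938  -0.011221   -3.04881757]
```

View pics/end.png

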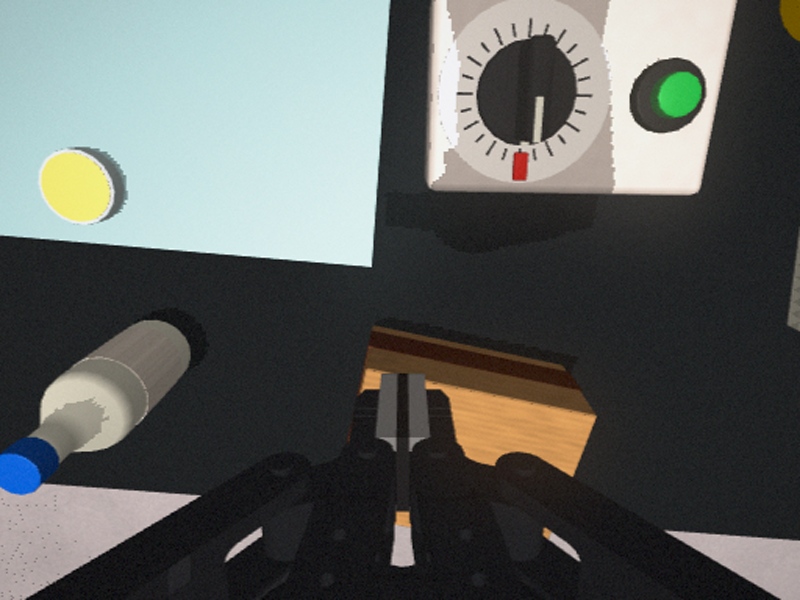

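View pics/top2.png

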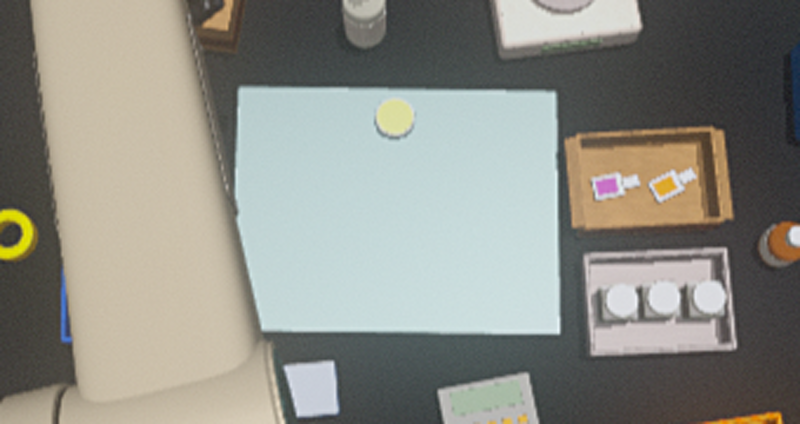

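The button took 13 N and did not move further at the end, so it bottomed out. The ware is in place: jars (620-710,300), paddles (607,186) and (670,185). I'll check the knob angle by depth, since this view is oblique, and hand in.

```bash
python3 -c "
from h import *
f=np.load('end.npz');W=cloud(f['d'],f['K'],f['P'])
b=(np.hypot(W[...,0]-.59,W[...,1]-.304)<.045)&(W[...,2]>.081)&(W[...,2]<.089)
r=cv2.minAreaRect(W[b][:,:2].astype(np.float32)*1000);print(b.sum(),r);red('end',(r[0][0]/1000,r[0][1]/1000))
a=r[2] if r[1][0]>r[1][1] else r[2]-90
if abs(a-5)<3: print(finish_job())"
```

```text
1144 ((590.9600219726562, 304.32305908203125), (53.81790542602539, 14.585738182067871), 5.207757472991943)
red 150 z 0.0512 [0.6343 0.3085 0.051 ] [0.6343 0.3085 0.0512] dir 5.5 r 0.0435
green 645 z 0.0676 [0.5858 0.3893 0.0676] [0.5858 0.3891 0.0676] dir 93.5 r 0.0852
the job is handed in; nothing more can be done
None
```

The job is handed in at about 39 s: three jars are in the steel tray, two paddles in the carton and one scoop in the basket; the pointer is within about 0.5° of the red marker, and the green button was then pressed to its stop.

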